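# Ready the titrator: valve cartridge, selector wheel and probes

## Robot

A 7-joint arm with a two-finger parallel gripper is mounted at the origin on the work surface. World frame = base frame: x ahead of the robot, y to its left, z up, the work surface at z = 0. Lengths are in m, angles in rad, forces in N, time in s.
With the tool pointing down it reaches from about 0.425 to 1.025 m from the base axis. Payload 3.6 kg.
Tool frame: the origin (TCP) lies at the very end of the fingers, on their centre line; the grasp point (between the pads) lies 19 mm behind it (r.grip_depth is the z of the grasp point in the tool frame, in m); z points along the fingers, y is the direction in which the jaws open and shut (so a half turn about z gives the same grasp; the last joint's range is limited). The gripper opens to 85 mm and grips with 20 to 120 N. Pads are 22 mm wide; open, the fingers measure 114 mm over their backs; the gripper's body (76 mm by 85 mm) begins 54 mm behind the grasp point. The pads swing forward as they close: fully open they stand 13 mm farther back than shut.
Start: joints at [1.062, 0.591, 0.048, 1.609, -0.033, 0.943, -0.034], TCP at [0.293, -0.663, 0.231] pointing down, gripper open.
Joint ranges: [-2.69, 2.69], [-0.47, 2.24], [-1.27, 1.36], [0.19, 2.51], [-1.53, 4.68], [0.08, 2.07], [-3.09, 3.09]. Speed limits (rad/s): [2.57, 2.57, 3.14, 3.14, 3.14, 3.14, 3.14].

## Interface

Orientations are given as a unit quaternion [w, x, y, z].
In Python, from bench import r, viewer gives the robot as it stands.
- The arm moves only by the tool carry_out, never from a script. Its argument "rows" is one flat list of numbers, 5 for each row, row after row: the shift along the tool's x, y, z in cm, then the turn about the tool's z in degrees, then the closure in counts, from 0 (fully open) to 255 (shut). In form: [x, y, z, spin, claw, x, y, z, spin, claw, ...]. A call has 1 to 8 rows; each row is the pose to reach, as a shift and turn from the pose commanded when the call began, along the tool's axes at that moment; what a row does not reach only later rows make up. A row lasts 1/12 s, in which the tool goes at most 41.7 mm and 7.16 degrees, less where a joint would pass 70% of its speed; a pose out of reach is approached as far as the arm can. A call with a gripper value outside its range is refused whole. The fingers move at their own pace and stop on an object; "grip_force" is the grip in N (left out, the last holds). Time passes only in rows, so rows that repeat a pose let the fingers close. It gives the time, the measured TCP pose, the force and the opening at its end, in the units of the state.
- r.sense(): the state, without advancing time (a new reading comes with each control period).
- viewer.camera(name): name is "scene" or "top" or "wrist"; returns a dict with "color" (480x640x3 uint8, blue, green, red), "fx", "fy", "cx", "cy" (pixels), "origin" and "attitude" of the camera in the world; the wrist camera has in their place "tool_from_camera" (4x4, takes a point from camera to tool coordinates, whose origin is the TCP and whose axes are the flange's). Camera axes: x right, y up, looking along -z (the intrinsics and any distortion apply to the point x, -y, -z); pixel columns grow to the right and rows downward; lengths in m; the calibration is good to about 2 mm. A picture is of the moment at which its call begins: read the wrist's pose just before it. There is no depth.
- r.sign_off(): hands the job in, once; it reports no verdict.
The state is a dict: "clock": time; "joint_pos": joint angles; "qd": joint speeds; "joint_efforts": joint torques, N m; "position": TCP position; "ee_rot": TCP orientation; "wrist_force": force on the tool from outside, world axes, zero at the start; "torque": the same for the moment, N m; "grip_width": finger opening in m.
Only numpy, scipy, OpenCV 4.12 (cv2) and the standard library are available. Lean on these libraries where they do the work, as an engineer would, in place of code of your own. Each camera call takes 0.05 s, during which the arm holds its last target.

## Task

Get the titrator ready for its next run: turn the selector wheel until the red pointer on its far rim lines up with the yellow mark beside the wheel, drop the blue valve cartridge (metal foot down) fully home in its pocket, swing the orange locking lever fully shut over it, and only then turn the wheel until the pointer lines up with the green mark. Also lay every probe that is out on the bench into the cradle of its own colour, patch side up, handle between the wide cheeks and shaft in the narrow fork (at any point of the job). Leave the bottle, beaker and jar standing where they are.

Things in the scene. Friction and masses are not known exactly. Their poses are not given: they have to be found in the camera images.
- selector (a joint): selector wheel, left on the titrator deck: black disc 104 mm across on a vertical axis. Value in rad: 0 when its pointer points along the deck's +x (away from the robot), growing counter-clockwise from above, limits -1.9 to 1.9; stays where left (friction 0.12 N m). Disc top 66 mm above the bench
- selector_axis (a point): on the wheel's axis at the deck's top, 40 mm above the bench; axes as the deck's. Upright grey grip bar across the wheel: 70 mm long, 14 mm wide, 30 mm tall, centred on the axis, running along the line from axis to red pointer, from the disc (66 mm above the bench) to 96 mm above the bench
- pointer (a point): tip of the red pointer on the wheel's rim, 56 mm from the wheel's axis, level with the disc's top face (66 mm above the bench); the tooth is 6 mm wide, also wraps down the rim's side; x axis points outward from the wheel's axis
- yellow_mark_tip (a point): the point, 56 mm from the wheel's axis at the height of the pointer tip, where the pointer tip is when exactly lined up with the yellow mark (a fixed upright tab 8 mm wide, 14 mm deep, 26 mm tall standing just outside the far side of the rim); x axis points outward
- green_mark_tip (a point): the same for the green mark, a like tab further counter-clockwise
- deck: white titrator deck, a fixed housing 200 mm (x) by 300 mm (y) by 40 mm high; origin at the centre of its underside; +x is its far side from the robot, +y its left
- pocket (a point): centre of the floor of the valve pocket on the right part (-y) of the deck, 40 mm above the bench; open-topped frame, inner 95 mm along x, 51 mm along y, walls 7 mm thick and 15 mm high; axes as the deck's
- cartridge: valve cartridge: blue block with white band and metal foot, 90 mm long (x), 46 mm wide (y), 50 mm tall; origin at the centre of its underside, z up; 0.15 to 0.3 kg. Fits the pocket lengthwise, either way round, about 2.5 mm free on each side; home when its underside is on the pocket floor, its top then 90 mm above the bench
- lock (a joint): orange locking lever, swinging level about a post at the pocket's far end. Value in rad: 0 shut (arm along the deck's -x, over the cartridge), growing counter-clockwise from above as it opens to the right, limit 1.9; stays where left (friction 0.06 N m). Arm 16 mm wide, 10 mm thick, underside 94 mm above the bench: clears a cartridge that is home by 4 mm, strikes one that is not
- lock_hinge (a point): on the lever's axis, at the arm's top face, 104 mm above the bench; 70 mm along the deck's +x from the pocket centre
- lock_knob (a point): top centre of the black upright round knob at the lever's end: 18 mm diameter, 34 mm tall, its top 138 mm above the bench, 75 mm from the lever's axis
- jar: bystander: small jar with blue cap, 56 mm diameter, 60 mm tall; origin at the centre of its underside
- beaker: bystander: glass beaker, 70 mm diameter, 85 mm tall; origin at the centre of its underside
- reagent_bottle: bystander: amber bottle, 68 mm diameter, 150 mm tall; origin at the centre of its underside
- probe_red: cordless probe with red end cap and red patch on top: white flat handle 90 mm long (x), 30 mm wide (y), 20 mm tall, and a dark round shaft 12 mm thick, 50 mm long, out of the handle's +x end at half its height; 0.07 to 0.14 kg. Origin at the centre of the handle's underside, z up; may be absent
- shaft_red (a point): end of that probe's shaft (red cap), on the shaft's axis, 95 mm along x from the probe's origin and 10 mm above its underside
- seat_red (a point): seat of the fixed cradle with red cheeks: where the probe's origin comes when seated, 8 mm above the bench, on the base's top; x axis from handle to shaft. Two cheeks at x = -40 mm (16 mm long, tops 24 mm above bench) stand 38 mm apart for the handle; a fork at x = +74 mm (16 mm long, floor 11 mm, tops 28 mm above bench) is 20 mm wide for the shaft; the middle is free at the sides
- probe_green: cordless probe with green end cap and green patch on top: white flat handle 90 mm long (x), 30 mm wide (y), 20 mm tall, and a dark round shaft 12 mm thick, 50 mm long, out of the handle's +x end at half its height; 0.07 to 0.14 kg. Origin at the centre of the handle's underside, z up; may be absent
- shaft_green (a point): end of that probe's shaft (green cap), on the shaft's axis, 95 mm along x from the probe's origin and 10 mm above its underside
- seat_green (a point): seat of the fixed cradle with green cheeks: where the probe's origin comes when seated, 8 mm above the bench, on the base's top; x axis from handle to shaft. Two cheeks at x = -40 mm (16 mm long, tops 24 mm above bench) stand 38 mm apart for the handle; a fork at x = +74 mm (16 mm long, floor 11 mm, tops 28 mm above bench) is 20 mm wide for the shaft; the middle is free at the sides
- probe_yellow: cordless probe with yellow end cap and yellow patch on top: white flat handle 90 mm long (x), 30 mm wide (y), 20 mm tall, and a dark round shaft 12 mm thick, 50 mm long, out of the handle's +x end at half its height; 0.07 to 0.14 kg. Origin at the centre of the handle's underside, z up; may be absent
- shaft_yellow (a point): end of that probe's shaft (yellow cap), on the shaft's axis, 95 mm along x from the probe's origin and 10 mm above its underside
- seat_yellow (a point): seat of the fixed cradle with yellow cheeks: where the probe's origin comes when seated, 8 mm above the bench, on the base's top; x axis from handle to shaft. Two cheeks at x = -40 mm (16 mm long, tops 24 mm above bench) stand 38 mm apart for the handle; a fork at x = +74 mm (16 mm long, floor 11 mm, tops 28 mm above bench) is 20 mm wide for the shaft; the middle is free at the sides

How it is judged:
On the way, in this order (a step that is already met when the one before it is completed fails the run):
1. the pointer is lined up with the yellow mark (horizontal distance between pointer and yellow_mark_tip below 0.007 m), for 0.2 s.
2. the cartridge is home in the pocket, the pointer still at the yellow mark (horizontal distance between cartridge and pocket below 0.007 m and z of cartridge in the frame of pocket between -0.004 and 0.004 m and angle between cartridge's own z axis and vertical below 0.08 rad and horizontal distance between pointer and yellow_mark_tip below 0.012 m), for 0.2 s.
3. the lever is shut over the cartridge, the pointer still at the yellow mark (all of step 2 and value of joint lock below 0.12 rad), for 0.2 s.
4. the pointer is lined up with the green mark, the lever still shut (horizontal distance between pointer and green_mark_tip below 0.007 m and value of joint lock below 0.12 rad and horizontal distance between cartridge and pocket below 0.007 m and z of cartridge in the frame of pocket between -0.004 and 0.004 m and angle between cartridge's own z axis and vertical below 0.08 rad), for 0.2 s.
At the end, for the whole second after the job is handed in: Cartridge home (7 mm across, 4 mm in height), lever within 0.12 rad of shut, pointer within 7 mm of the green mark; each probe present at rest in its colour's cradle, shaft in the fork: 16 mm along, 9 mm across, 5 mm in height, 0.15 rad in direction, 0.12 rad in tilt (all of step 4 and velocity of joint selector below 0.05 rad/s and x of probe_red in the frame of seat_red between -0.016 and 0.016 m and y of probe_red in the frame of seat_red between -0.009 and 0.009 m and z of probe_red in the frame of seat_red between -0.004 and 0.005 m and angle between the x axis of probe_red and the x axis of seat_red, either way round below 0.15 rad and angle between each of probe_red, probe_green, probe_yellow's own z axis and vertical below 0.12 rad and linear speed of each of probe_red, probe_green, probe_yellow below 0.02 m/s and x of shaft_red in the frame of seat_red above 0.06 m and x of probe_green in the frame of seat_green between -0.016 and 0.016 m and y of probe_green in the frame of seat_green between -0.009 and 0.009 m and z of probe_green in the frame of seat_green between -0.004 and 0.005 m and angle between the x axis of probe_green and the x axis of seat_green, either way round below 0.15 rad and x of shaft_green in the frame of seat_green above 0.06 m and x of probe_yellow in the frame of seat_yellow between -0.016 and 0.016 m and y of probe_yellow in the frame of seat_yellow between -0.009 and 0.009 m and z of probe_yellow in the frame of seat_yellow between -0.004 and 0.005 m and angle between the x axis of probe_yellow and the x axis of seat_yellow, either way round below 0.15 rad and x of shaft_yellow in the frame of seat_yellow above 0.06 m); the robot touches nothing.
It fails at once if the jar is pushed more than 40 mm or tipped over (distance of jar from where it was at the start of the episode above 0.04 m or angle between jar's own z axis and vertical above 0.6 rad).
It fails at once if the beaker is pushed more than 40 mm or tipped over (distance of beaker from where it was at the start of the episode above 0.04 m or angle between beaker's own z axis and vertical above 0.6 rad).
It fails at once if the reagent bottle is pushed more than 40 mm or tipped over (distance of reagent_bottle from where it was at the start of the episode above 0.04 m or angle between reagent_bottle's own z axis and vertical above 0.6 rad).
Of probe_red, probe_green, probe_yellow only 2 to 3 are there at a start; the rules pass over those that are not, and their reading is None.
At some moment in a run one of probe_red, probe_green, probe_yellow may be knocked a few centimetres aside while the robot is not near it.
Once in a run the grip may slacken for a moment while it holds something.
It also fails if it takes over 200 s, if anything falls off the work surface, if the arm or the gripper's body presses on something with over 40 N, if the wrist force passes 120 N, or if a joint passes its speed limit or range.

## Working session

There is one attempt and no reset: what is moved stays moved. The work goes in short steps, Python scripts to look and compute and a tool call to move; the robot and the scene stay as the last step left them, time stands still between calls to the robot, and variables do not carry over. Pictures are saved under pics/ and viewed, and the job is handed in when it is done.

Besides the shell and the picture viewer there is one more tool, called as name(argument=value, ...) on one line, values as JSON. carry_out: Moves the arm, as the interface text tells. Its arguments: {"type":"object","properties":{"rows":{"type":"array","items":{"type":"number"}},"grip_force":{"type":"number"}},"required":["rows"]}

```bash
ls; mkdir -p pics
python3 - <<'E'
from bench import r, viewer
import cv2
s=r.sense(); print(s, r.grip_depth)
for n in ["scene","top","wrist"]:
    c=viewer.camera(n); cv2.imwrite(f"pics/{n}0.png",c["color"]); print(n,{k:v for k,v in c.items() if k!="color"})
E
```

```text
pics
{'clock': 0.0, 'joint_pos': array([ 1.06149852,  0.59212561,  0.04828   ,  1.60984524, -0.03327961,
        0.94269254, -0.03366626]), 'qd': array([-1.45541739e-03, -1.63908516e-03,  2.47843805e-04, -2.29950064e-03,
       -7.30652328e-04,  7.77089434e-04, -9.51616977e-05]), 'joint_efforts': array([ 3.92225566e-04, -5.48687446e+01,  1.54604148e+00, -1.98123908e+01,
        9.24476510e-03,  8.75050784e-03, -6.01827537e-06]), 'position': array([ 0.2925162 , -0.66245465,  0.23012717]), 'ee_rot': array([-1.09324521e-03,  9.78451449e-01,  2.06473912e-01, -2.98921507e-04]), 'wrist_force': array([-0.90317912, -0.69906875, -0.3324002 ]), 'torque': array([-0.07025104,  0.01538664, -0.01175061]), 'grip_width': 0.0854720712391522} -0.0187
scene {'fx': 433.2778811539289, 'fy': 433.2778811539289, 'cx': 321.3449909478106, 'cy': 244.24734385016478, 'origin': array([ 1.11709164, -0.06903691,  0.7590968 ]), 'attitude': array([0.69028574, 0.2544529 , 0.24640363, 0.63090774])}
top {'fx': 554.5885914116975, 'fy': 554.5885914116975, 'cx': 324.5157423103204, 'cy': 238.9176510443034, 'origin': array([ 0.3316518 , -0.04393045,  1.33723751]), 'attitude': array([ 0.71040445,  0.06671578, -0.05977791, -0.69806957])}
wrist {'fx': 373.8486145181727, 'fy': 373.8486145181727, 'cx': 311.17721465336507, 'cy': 233.4492481850767, 'tool_from_camera': array([[ 3.16389252e-04,  9.62029682e-01,  2.72944666e-01,
         6.95055151e-02],
       [ 9.99999853e-01, -1.83935370e-04, -5.10865158e-04,
         1.14059909e-03],
       [-4.41263267e-04,  2.72944787e-01, -9.62029599e-01,
        -1.42074842e-01],
       [ 0.00000000e+00,  0.00000000e+00,  0.00000000e+00,
         1.00000000e+00]])}
```

View pics/scene0.png

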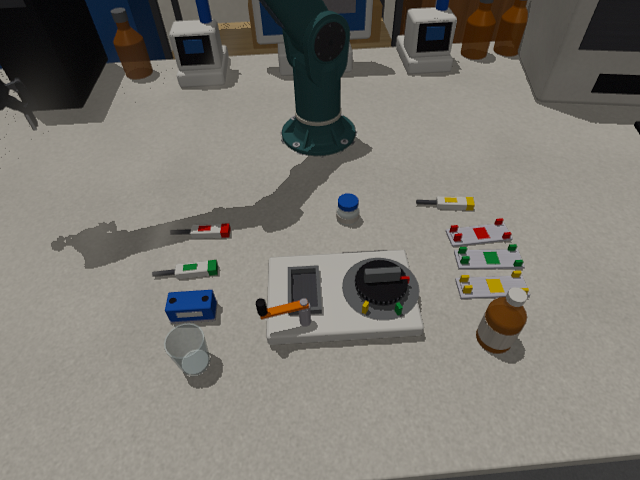

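View pics/top0.png

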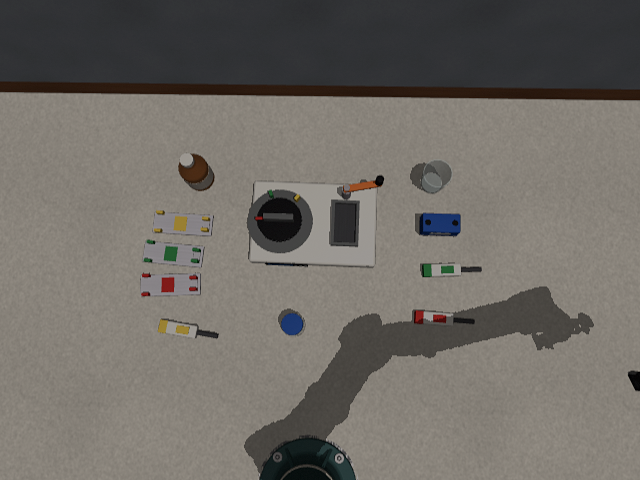

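View pics/wrist0.png

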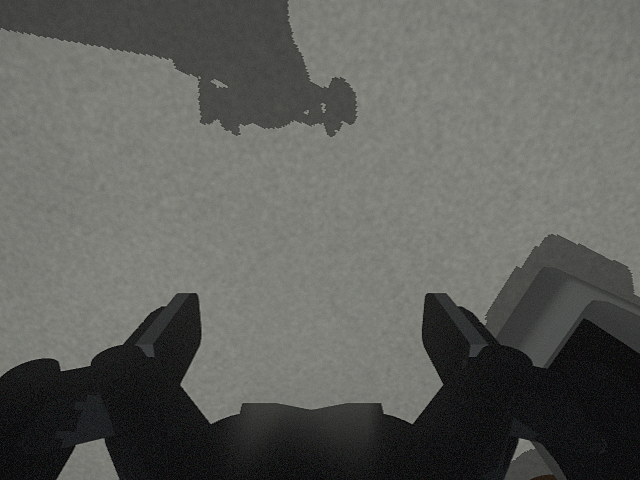

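Run:
```python
import cv2
a=cv2.imread("pics/top0.png")
cv2.imwrite("pics/t_l.png",cv2.resize(a[140:350,130:320],None,fx=3.0,fy=2.85*1.0,interpolation=cv2.INTER_CUBIC))
cv2.imwrite("pics/t_r.png",cv2.resize(a[150:340,320:490],None,fx=3.1,fy=3.1,interpolation=cv2.INTER_CUBIC))
```

```text
(no output)
```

View pics/t_l.png

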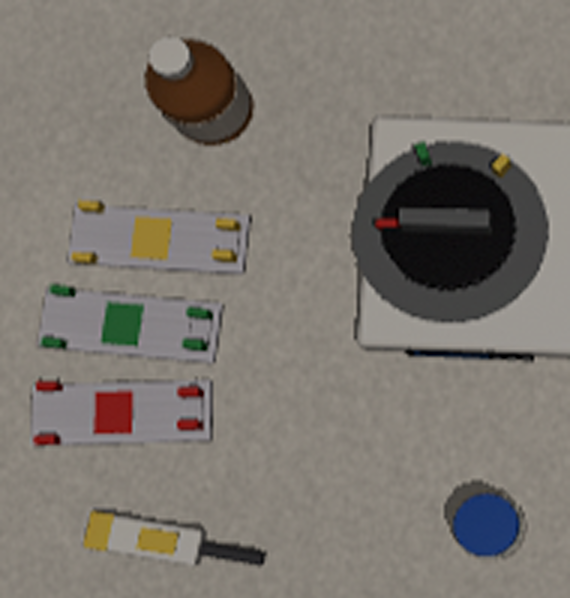

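View pics/t_r.png

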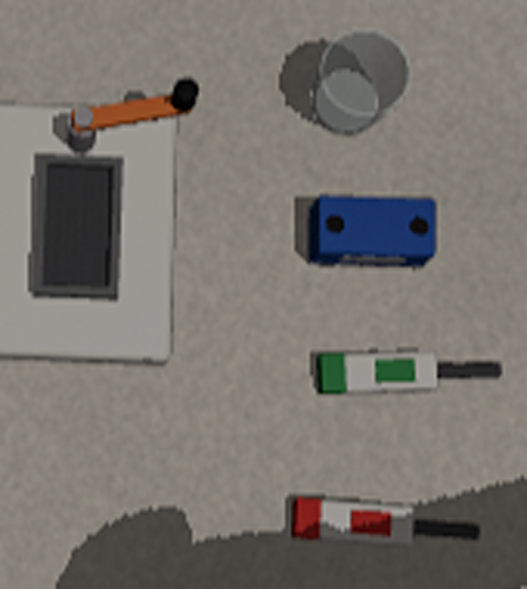

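```bash
cat > h.py <<'E'
import numpy as np, cv2
from scipy.spatial.transform import Rotation as R
from bench import r, viewer
def rot(q): return R.from_quat([q[1],q[2],q[3],q[0]]).as_matrix()
class Cam:
    def __init__(s,name,save=None):
        st=r.sense(); c=viewer.camera(name); s.img=c["color"]; s.c=c
        s.K=(c["fx"],c["fy"],c["cx"],c["cy"])
        if name=="wrist":
            T=np.eye(4); T[:3,:3]=rot(st["ee_rot"]); T[:3,3]=st["position"]; T=T@c["tool_from_camera"]
            s.o=T[:3,3]; s.R=T[:3,:3]
        else: s.o=np.array(c["origin"]); s.R=rot(c["attitude"])
        if save: cv2.imwrite(f"pics/{save}.png",s.img)
    def ray(s,u,v):
        fx,fy,cx,cy=s.K
        d=s.R@np.array([(u-cx)/fx,-(v-cy)/fy,-1.]); return d/np.linalg.norm(d)
    def at(s,u,v,z):
        d=s.ray(u,v); return s.o+d*(z-s.o[2])/d[2]
    def proj(s,p):
        q=s.R.T@(np.array(p)-s.o); fx,fy,cx,cy=s.K
        return np.array([cx+fx*q[0]/-q[2], cy-fy*q[1]/-q[2]])
def tri(c1,p1,c2,p2):
    d1,d2=c1.ray(*p1),c2.ray(*p2)
    A=np.stack([d1,-d2],1); t=np.linalg.lstsq(A,c2.o-c1.o,rcond=None)[0]
    a=c1.o+t[0]*d1;b=c2.o+t[1]*d2
    return (a+b)/2,np.linalg.norm(a-b)
RNG={"red":[((0,140,80),(6,255,255)),((174,140,80),(180,255,255))],"green":[((50,100,50),(85,255,255))],"yellow":[((20,110,90),(32,255,255))],"blue":[((105,140,40),(125,255,255))],"orange":[((8,170,110),(18,255,255))]}
def blobs(img,col,mn=6):
    h=cv2.cvtColor(img,cv2.COLOR_BGR2HSV); m=0
    for lo,hi in RNG[col]: m=m|cv2.inRange(h,lo,hi)
    n,l,st,ce=cv2.connectedComponentsWithStats(m)
    return [(ce[i].round(1).tolist(),int(st[i][4]),st[i][:4].tolist(),l==i) for i in range(1,n) if st[i][4]>=mn]
def yaw():
    M=rot(r.sense()["ee_rot"]); return np.degrees(np.arctan2(M[1,0],M[0,0]))
def go(p,yw=None):
    "print tool shift cm, spin deg"
    s=r.sense(); M=rot(s["ee_rot"]); d=M.T@(np.array(p)-s["position"])*100
    sp=0 if yw is None else -((yw-yaw()+180)%360-180)
    print("shift",d.round(2),"spin",round(sp,1),"from",s["position"].round(4),"yaw",round(yaw(),1))
E
python3 - <<'E'
from h import *
t=Cam("top"); s=Cam("scene")
for col in RNG:
    for n,c,z in (("top",t,.03),("scene",s,.03)):
        for b in blobs(c.img,col):
            if b[0][1]>100: print(col,n,b[0],b[1],b[2],c.at(*b[0],z).round(3))
E
```

```text
red top [258.3, 218.0] 19 [255, 217, 7, 3] [0.617 0.132 0.03 ]
red top [144.8, 275.0] 20 [142, 274, 7, 3] [0.474 0.396 0.03 ]
red top [192.3, 277.0] 19 [189, 276, 7, 3] [0.471 0.283 0.03 ]
red top [167.5, 284.5] 168 [162, 278, 12, 14] [0.452 0.341 0.03 ]
red top [192.2, 288.5] 24 [189, 287, 7, 4] [0.444 0.281 0.03 ]
red top [144.3, 294.0] 19 [141, 293, 7, 3] [0.429 0.394 0.03 ]
red top [418.6, 315.3] 72 [415, 310, 9, 12] [ 0.391 -0.252  0.03 ]
red top [437.9, 316.8] 50 [433, 315, 13, 6] [ 0.388 -0.297  0.03 ]
red scene [498.7, 221.2] 36 [495, 218, 8, 7] [0.443 0.388 0.03 ]
red scene [224.3, 229.8] 102 [220, 223, 9, 15] [ 0.406 -0.251  0.03 ]
red scene [453.9, 227.8] 39 [451, 225, 7, 7] [0.453 0.279 0.03 ]
red scene [203.6, 227.8] 54 [198, 226, 13, 5] [ 0.395 -0.3    0.03 ]
red scene [480.8, 232.6] 132 [473, 227, 17, 12] [0.474 0.335 0.03 ]
red scene [457.6, 236.7] 40 [454, 233, 8, 8] [0.481 0.279 0.03 ]
red scene [506.4, 235.0] 40 [502, 232, 9, 7] [0.487 0.39  0.03 ]
red scene [405.4, 277.6] 29 [401, 276, 9, 7] [0.584 0.138 0.03 ]
green top [270.3, 192.9] 18 [268, 191, 5, 5] [0.68  0
[... 1908 characters left out ...]

yellow scene [467.5, 288.6] 65 [463, 285, 10, 9] [0.624 0.258 0.03 ]
yellow scene [525.4, 289.3] 23 [521, 288, 8, 5] [0.637 0.373 0.03 ]
yellow scene [364.5, 306.4] 51 [362, 301, 7, 13] [0.646 0.042 0.03 ]
blue top [440.9, 223.5] 667 [422, 214, 38, 22] [ 0.611 -0.308  0.03 ]
blue top [291.6, 323.8] 363 [281, 313, 22, 22] [0.366 0.044 0.03 ]
blue scene [347.5, 202.0] 291 [338, 194, 20, 17] [0.342 0.046 0.03 ]
blue scene [190.8, 304.5] 1193 [165, 290, 51, 32] [ 0.609 -0.305  0.03 ]
orange top [362.0, 185.7] 149 [349, 182, 28, 9] [ 0.702 -0.118  0.03 ]
orange scene [284.5, 307.6] 243 [267, 301, 36, 14] [ 0.634 -0.117  0.03 ]
orange scene [306.5, 305.2] 6 [305, 304, 4, 3] [ 0.633 -0.073  0.03 ]
```

Run:
```python
from h import *
go([.61,.08,.26],90)
```

```text
shift [ 59.03 -55.14  -2.87] spin -66.2 from [ 0.2927 -0.6629  0.2307] yaw 23.8
```

carry_out(rows=[30,-28,-2.9,-40,0,30,-28,-2.9,-40,0,30,-28,-2.9,-40,0,30,-28,-2.9,-40,0,30,-28,-2.9,-40,0,59,-55,-2.9,-66,0,59,-55,-2.9,-66,0,59,-55,-2.9,-66,0])

```text
clock: 0.92
position: [0.4241, -0.3555, 0.2493]
ee_rot: [0.0, 0.758, 0.653, -0.0]
wrist_force: [1.5, 0.6, 0.6]
grip_width: 0.0855
```

Run:
```python
from h import *
go([.61,.08,.26],90); print(r.sense()["clock"])
```

```text
shift [45.82 11.91 -1.09] spin -8.5 from [ 0.4241 -0.3555  0.2493] yaw 81.5
0.9167
```

carry_out(rows=[45.8,11.9,-1.1,-8.5,0,45.8,11.9,-1.1,-8.5,0,45.8,11.9,-1.1,-8.5,0,45.8,11.9,-1.1,-8.5,0,45.8,11.9,-1.1,-8.5,0,45.8,11.9,-1.1,-8.5,0,45.8,11.9,-1.1,-8.5,0,45.8,11.9,-1.1,-8.5,0])

```text
clock: 1.58
position: [0.5568, -0.0498, 0.2569]
ee_rot: [0.0, 0.71, 0.705, -0.0]
wrist_force: [0.6, -0.2, 0.2]
grip_width: 0.0853
```

Run:
```python
from h import *
go([.61,.08,.26],90); print(r.sense()["clock"])
```

```text
shift [13.01  5.23 -0.31] spin -0.4 from [ 0.5568 -0.0498  0.2569] yaw 89.6
1.5833
```

carry_out(rows=[13,5.2,-0.3,-0.4,0,13,5.2,-0.3,-0.4,0,13,5.2,-0.3,-0.4,0,13,5.2,-0.3,-0.4,0,13,5.2,-0.3,-0.4,0,13,5.2,-0.3,-0.4,0])

```text
clock: 2.08
position: [0.6091, 0.0789, 0.2595]
ee_rot: [-0.0, 0.706, 0.708, -0.0]
wrist_force: [-1.5, -1.6, -0.2]
grip_width: 0.085
```

Run:
```python
from h import *
go([.61,.08,.26],90); print(r.sense()["qd"].round(3))
w=Cam("wrist","w1")
for col in ("red","yellow","green"):
    for b in blobs(w.img,col,20): print(col,b[:3],w.at(*b[0],.066).round(4))
```

```text
shift [ 0.11  0.1  -0.05] spin 0.2 from [0.6091 0.0789 0.2595] yaw 90.2
[ 0.037 -0.011  0.044  0.027  0.008  0.004 -0.   ]
red ([313.5, 154.7], 131, [310, 144, 7, 22]) [0.6116 0.1239 0.066 ]
yellow ([290.8, 1.3], 28, [287, 0, 8, 4]) [0.5931 0.2432 0.066 ]
yellow ([321.0, 2.2], 41, [317, 0, 9, 6]) [0.617  0.2426 0.066 ]
yellow ([368.6, 247.6], 113, [362, 241, 15, 14]) [0.664  0.0381 0.066 ]
green ([380.8, 181.2], 163, [371, 174, 19, 15]) [0.6721 0.1008 0.066 ]
```

View pics/w1.png

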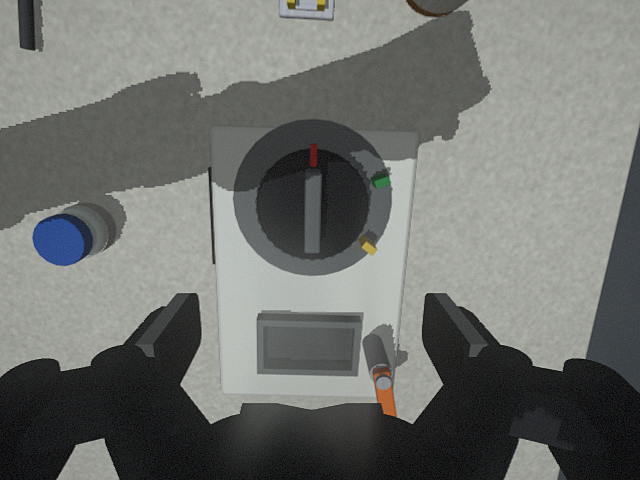

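Run:
```python
from h import *
w=Cam("wrist","w2")
g=cv2.cvtColor(w.img,cv2.COLOR_BGR2GRAY)
# disc: dark
m=((g<32)&(cv2.cvtColor(w.img,cv2.COLOR_BGR2HSV)[...,2]<40)).astype(np.uint8)
m[:120]=0;m[290:]=0
m=cv2.morphologyEx(m,cv2.MORPH_OPEN,np.ones((3,3)))
n,l,st,ce=cv2.connectedComponentsWithStats(m)
i=1+np.argmax(st[1:,4]);print(st[i],ce[i])
cs,_=cv2.findContours((l==i).astype(np.uint8),cv2.RETR_EXTERNAL,cv2.CHAIN_APPROX_NONE)
c=max(cs,key=cv2.contourArea); hull=cv2.convexHull(c)[:,0]
P=np.array([w.at(u,v,.066)[:2] for u,v in hull])
from scipy.optimize import least_squares
f=least_squares(lambda q:np.hypot(*(P-q[:2]).T)-q[2],[.61,.08,.05],loss="soft_l1",f_scale=.001)
print("disc",f.x.round(4))
# bar
mb=cv2.inRange(g,60,100); mb[:165]=0; mb[258:]=0; mb[:,:295]=0; mb[:,332:]=0
n,l,st,ce=cv2.connectedComponentsWithStats(mb); i=1+np.argmax(st[1:,4]); print(st[i],ce[i])
rr=cv2.minAreaRect(np.argwhere(l==i)[:,::-1].astype(np.float32)); bp=cv2.boxPoints(rr); print(rr)
print(np.array([w.at(u,v,.096) for u,v in bp]).round(4), w.at(*rr[0],.096).round(4))
cv2.imwrite("pics/w2z.png",cv2.resize(w.img[110:290,220:430],None,fx=3.3,fy=3.3,interpolation=cv2.INTER_CUBIC))
```

```text
[288 146  22  23 253] [300.11067194 158.43873518]
disc [0.5989 0.1194 0.0102]
[ 295  172   37   86 1352] [312.28180473 217.00961538]
((313.0, 214.5), (85.0, 36.0), 90.0)
[[0.5962 0.1099 0.096 ]
 [0.6254 0.11   0.096 ]
 [0.6265 0.037  0.096 ]
 [0.5954 0.0369 0.096 ]] [0.6109 0.0746 0.096 ]
```

View pics/w2z.png

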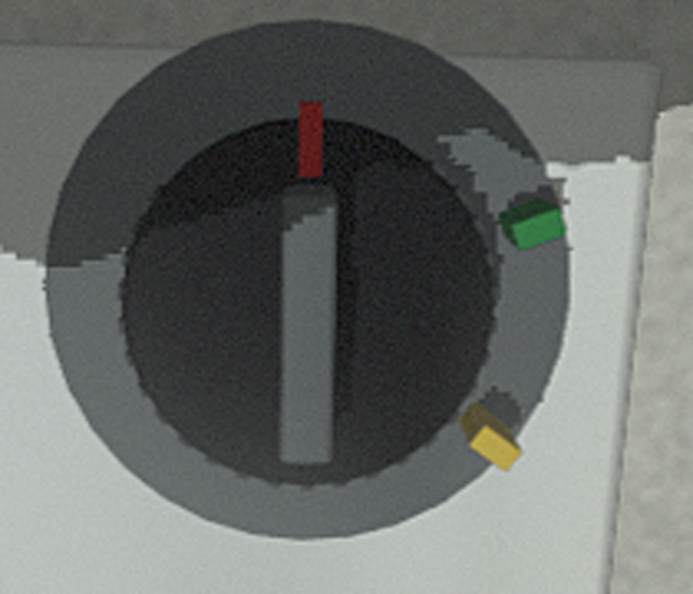

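Run:
```python
from h import *
from scipy.optimize import least_squares
w=Cam("wrist")
pts=[(122,290),(495,270),(300,484),(160,390),(440,400),(180,182),(390,142),(140,225)]
P=np.array([w.at(220+u/3.3,110+v/3.3,.066)[:2] for u,v in pts])
f=least_squares(lambda q:np.hypot(*(P-q[:2]).T)-q[2],[.61,.08,.05]);print(f.x.round(4),f.fun.round(4))
B=np.array([w.at(220+u/3.3,110+v/3.3,.096)[:2] for u,v in [(282,190),(334,190),(332,464),(280,464)]])
print(B.round(4),B.mean(0).round(4))
h=cv2.cvtColor(w.img,cv2.COLOR_BGR2HSV)
for col in("yellow","green"):
    for b in blobs(w.img,col,60):
        V=h[...,2][b[3]]; thr=V.min()*.4+V.max()*.6
        ys,xs=np.where(b[3]&(h[...,2]>thr)); p=w.at(xs.mean(),ys.mean(),.066)[:2]
        d=p-f.x[:2]; print(col,len(xs),p.round(4),np.hypot(*d).round(4),np.degrees(np.arctan2(d[1],d[0])).round(1))
b=blobs(w.img,"red",60)[0]; ys,xs=np.where(b[3]); tip=w.at(xs[ys==ys.min()].mean(),ys.min()-.5,.066)[:2]; d=tip-f.x[:2]; print("tip",tip.round(4),np.hypot(*d),np.degrees(np.arctan2(d[1],d[0])))
# deck edges
for pp in [((601,594),(655,130))]:
    for u,v in pp: print(w.at(220+u/3.3,110+v/3.3,.04).round(4))
for u,v in[(212,135),(222,388),(214,129),(415,132),(225,394),(400,397)]: print((u,v),w.at(u,v,.04).round(4))
```

```text
[0.611  0.0777 0.0497] [ 0.0014  0.0026  0.0025 -0.0018 -0.0035 -0.0017 -0.0003  0.0008]
[[0.6047 0.1124]
 [0.6174 0.1124]
 [0.6173 0.0417]
 [0.6037 0.0417]] [0.6108 0.077 ]
yellow 99 [0.6644 0.0381] 0.0665 -36.5
green 118 [0.6736 0.1004] 0.0666 20.0
tip [0.6117 0.1335] 0.055793541775465375 89.20694680180947
[ 0.7045 -0.0208  0.04  ]
[0.7105 0.1234 0.04  ]
(212, 135) [0.5165 0.1368 0.04  ]
(222, 388) [ 0.5071 -0.1421  0.04  ]
(214, 129) [0.5188 0.1422 0.04  ]
(415, 132) [0.706  0.1393 0.04  ]
(225, 394) [ 0.51   -0.1502  0.04  ]
(400, 397) [ 0.7107 -0.1544  0.04  ]
```

Run:
```python
from h import *
go([.611,.077,.071],90)
```

```text
shift [ 0.2   0.26 18.83] spin -0.2 from [0.6087 0.0754 0.2594] yaw 89.8
```

carry_out(rows=[0.2,0.25,10,0,0,0.2,0.25,14,0,0,0.2,0.25,18.8,0,0,0.2,0.25,18.8,0,0,0.2,0.25,18.8,0,0,0.2,0.25,18.8,0,0,0.2,0.25,18.8,0,0,0.2,0.25,18.8,0,0])

```text
clock: 2.9
position: [0.613, 0.0793, 0.0733]
ee_rot: [0.001, 0.708, 0.707, 0.001]
wrist_force: [1.2, 0.7, 0.6]
grip_width: 0.0852
```

Run:
```python
from h import *
go([.611,.077,.071],90)
```

```text
shift [-0.23 -0.2   0.23] spin -0.1 from [0.613  0.0793 0.0733] yaw 89.9
```

carry_out(rows=[-0.1,-0.1,0.2,0,0,-0.1,-0.1,0.2,0,150,-0.1,-0.1,0.2,0,255,-0.1,-0.1,0.2,0,255,-0.1,-0.1,0.2,0,255,-0.1,-0.1,0.2,0,255,-0.1,-0.1,0.2,0,255,-0.1,-0.1,0.2,0,255], grip_force=40)

```text
clock: 3.57
position: [0.6101, 0.0792, 0.07]
ee_rot: [-0.0, 0.707, 0.707, -0.001]
wrist_force: [-2.7, -0.7, 4.9]
grip_width: 0.0134
```

Run:
```python
from h import *
go([.611,.077,.071],-36.5);print(r.sense()["wrist_force"])
```

```text
shift [-0.22  0.09 -0.1 ] spin 126.5 from [0.6101 0.0792 0.07  ] yaw 90.0
[-2.7277549  -0.67092778  4.88724798]
```

carry_out(rows=[-0.1,0,0,7,255,-0.1,0,0,14,255,-0.1,0,0,21,255,-0.1,0,0,28,255,-0.1,0,0,35,255,-0.1,0,0,42,255,-0.1,0,0,49,255,-0.1,0,0,56,255])

```text
clock: 4.23
position: [0.6103, 0.079, 0.07]
ee_rot: [-0.0, 0.957, 0.291, -0.0]
wrist_force: [-2.8, 1.2, 3.1]
grip_width: 0.0135
```

Run:
```python
from h import *
go([.611,.077,.071],-36.5);print(r.sense()["wrist_force"],r.sense()["torque"])
```

```text
shift [-0.06  0.21 -0.1 ] spin 70.3 from [0.6103 0.079  0.07  ] yaw 33.8
[-2.75348475  1.15604614  3.13507171] [0.17493825 0.3087294  0.14047551]
```

carry_out(rows=[0,0.1,0,7,255,0,0.1,0,14,255,0,0.1,0,21,255,0,0.1,0,28,255,0,0.1,0,35,255,0,0.1,0,42,255,0,0.1,0,49,255,0,0.1,0,56,255])

```text
clock: 4.9
position: [0.6103, 0.0788, 0.07]
ee_rot: [-0.001, 0.981, -0.192, -0.001]
wrist_force: [-2.2, 1.2, 4.9]
grip_width: 0.0134
```

carry_out(rows=[0,0,0,7,255,0,0,0,14,255,0,0,0,14.3,255,0,0,0,14.3,255,0,0,0,14.3,255])

```text
clock: 5.32
position: [0.6103, 0.0787, 0.07]
ee_rot: [-0.0, 0.95, -0.311, -0.001]
wrist_force: [-2.2, 0.9, 5.5]
grip_width: 0.0134
```

Run:
```python
from h import *
go([.611,.077,.071],-36.5);print(r.sense()["wrist_force"],r.sense()["torque"])
```

```text
shift [ 0.16  0.09 -0.1 ] spin 0.3 from [0.6103 0.0787 0.07  ] yaw -36.2
[-2.16085417  0.86940331  5.48991417] [ 0.32129667  0.53261785 -0.11841293]
```

carry_out(rows=[0,0,0,0,0,0,0,0,0,0,0,0,0,0,0,0,0,0,0,0,0,0,-4,0,0,0,0,-8,0,0,0,0,-12,0,0,0,0,-12,0,0])

```text
clock: 5.98
position: [0.6169, 0.0768, 0.1973]
ee_rot: [-0.003, 0.95, -0.312, 0.007]
wrist_force: [1.5, -0.7, 0.3]
grip_width: 0.0857
```

carry_out(rows=[0,0,0,0,0,0,0,0,0,0])

```text
clock: 6.15
position: [0.6108, 0.0774, 0.1894]
ee_rot: [-0.0, 0.95, -0.311, -0.0]
wrist_force: [0.4, -0.5, -0.0]
grip_width: 0.0854
```

Run:
```python
from h import *
w=Cam("wrist","w3")
h=cv2.cvtColor(w.img,cv2.COLOR_BGR2HSV)
ax=np.array([.6105,.078])
for col in("yellow","green"):
    for b in blobs(w.img,col,100):
        V=h[...,2][b[3]]; thr=V.min()*.4+V.max()*.6
        ys,xs=np.where(b[3]&(h[...,2]>thr)); p=w.at(xs.mean(),ys.mean(),.066)[:2]
        d=p-ax; print(col,len(xs),p.round(4),np.hypot(*d).round(4),np.degrees(np.arctan2(d[1],d[0])).round(1))
for b in blobs(w.img,"red",60):
    ys,xs=np.where(b[3]); Q=np.array([w.at(x,y,.066)[:2] for x,y in zip(xs,ys)]); q=Q.mean(0)-ax
    print("red",b[:3],Q.mean(0).round(4),np.hypot(*q),np.degrees(np.arctan2(q[1],q[0])), np.hypot(*(Q-ax).T).max())
cv2.imwrite("pics/w3z.png",cv2.resize(w.img[60:360,180:480],None,fx=2,fy=2,interpolation=cv2.INTER_CUBIC))
```

```text
yellow 218 [0.6642 0.0379] 0.067 -36.8
yellow 208 [0.6294 0.2716] 0.1946 84.4
green 175 [0.6735 0.1001] 0.0668 19.3
green 31 [0.5564 0.2439] 0.1745 108.0
green 37 [0.533  0.2461] 0.185 114.7
red ([310.8, 163.7], 253, [306, 150, 10, 28]) [0.6477 0.0501] 0.046441236868515395 -36.84739686753843 0.05593624450498453
```

View pics/w3.png

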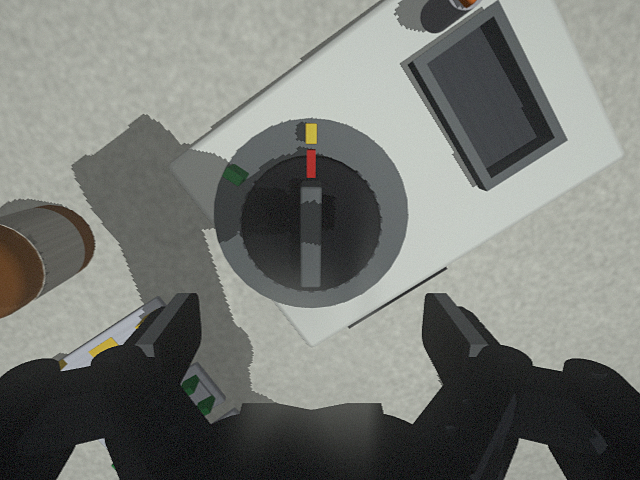

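Run:
```python
from h import *
w=Cam("wrist")
C=np.array([w.at(*p,.055) for p in [(402,65),(500,3),(566,138),(486,190)]]); print(C.round(4),C.mean(0))
go([.61,-.29,.22],90)
```

```text
[[ 0.6628 -0.0385  0.055 ]
 [ 0.6565 -0.1102  0.055 ]
 [ 0.5527 -0.1073  0.055 ]
 [ 0.5536 -0.0429  0.055 ]] [ 0.60639003 -0.07471766  0.055     ]
shift [21.73 29.61 -3.18] spin -126.3 from [0.6099 0.0773 0.188 ] yaw -36.3
```

carry_out(rows=[2,4,-3.2,-7,0,5,8,-3.2,-14,0,8,11,-3.2,-21,0,11,15,-3.2,-28,0,14,19,-3.2,-35,0,17,23,-3.2,-42,0,20,27,-3.2,-49,0,21.7,29.6,-3.2,-56,0])

```text
clock: 6.92
position: [0.6104, -0.2487, 0.2195]
ee_rot: [-0.001, 0.985, 0.174, -0.001]
wrist_force: [1.3, 1.1, -0.1]
grip_width: 0.0854
```

carry_out(rows=[0,0,0,-7,0,0,0,0,-14,0,0,0,0,-21,0,0,0,0,-28,0,0,0,0,-35,0,0,0,0,-42,0,0,0,0,-49,0,0,0,0,-56,0])

```text
clock: 7.58
position: [0.6104, -0.2468, 0.2194]
ee_rot: [-0.002, 0.788, 0.616, -0.001]
wrist_force: [0.1, -0.3, -0.1]
grip_width: 0.0853
```

carry_out(rows=[0,0,0,-7,0,0,0,0,-14,0,0,0,0,-14,0,0,0,0,-14,0,0,0,0,-14,0])

```text
clock: 8.0
position: [0.611, -0.2471, 0.2205]
ee_rot: [-0.001, 0.71, 0.704, -0.0]
wrist_force: [0.5, -0.3, 0.2]
grip_width: 0.0854
```

Run:
```python
from h import *
go([.61,-.29,.22],90)
w=Cam("wrist","w4")
for b in blobs(w.img,"blue",300):
    print(b[:3]); rr=cv2.minAreaRect(np.argwhere(b[3])[:,::-1].astype(np.float32)); print(rr)
    print(np.array([w.at(u,v,.05) for u,v in cv2.boxPoints(rr)]).round(4))
```

```text
shift [-4.29 -0.07  0.05] spin -0.4 from [ 0.611  -0.2471  0.2205] yaw 89.6
([318.3, 250.8], 1609, [287, 226, 51, 70])
((312.0, 260.5), (69.0, 50.0), 90.0)
[[ 0.5905 -0.2606  0.05  ]
 [ 0.6337 -0.2609  0.05  ]
 [ 0.6344 -0.3259  0.05  ]
 [ 0.5889 -0.3256  0.05  ]]
```

View pics/w4.png

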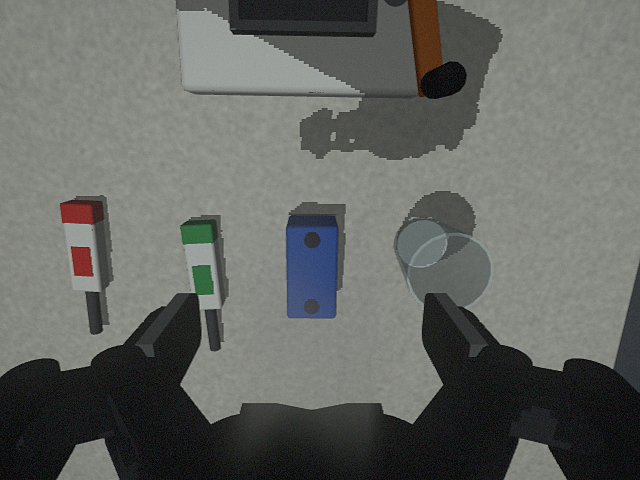

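Run:
```python
from h import *
w=Cam("wrist")
C=np.array([w.at(*p,.05) for p in [(287,227),(336,225),(336,318),(288,318)]]); print(C.round(4),C.mean(0).round(4)); print(np.linalg.norm(C-np.roll(C,1,0),axis=1))
a=cv2.imread("pics/scene0.png"); cv2.imwrite("pics/sc.png",cv2.resize(a[270:340,150:330],None,fx=4,fy=4,interpolation=cv2.INTER_CUBIC))
go([C[:,0].mean(),C[:,1].mean(),.024],90)
```

```text
[[ 0.5907 -0.2616  0.05  ]
 [ 0.6331 -0.2601  0.05  ]
 [ 0.6341 -0.3494  0.05  ]
 [ 0.5895 -0.3491  0.05  ]] [ 0.6119 -0.3051  0.05  ]
[0.0875074  0.04243161 0.08928657 0.04462101]
shift [-5.81  0.11 19.71] spin -0.4 from [ 0.6113 -0.247   0.2211] yaw 89.6
```

View pics/sc.png

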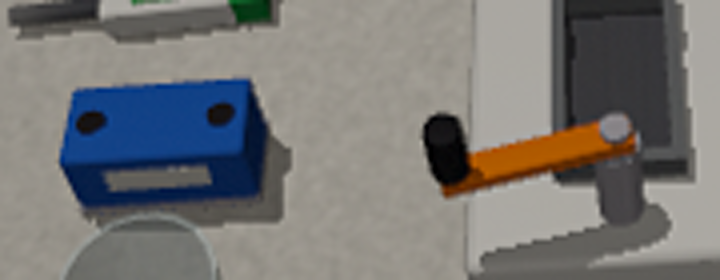

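Run:
```python
from h import *
w=Cam("wrist")
print(w.at(422,243,0),w.at(449,270,.085),w.at(406,270,.085),w.at(397,243,0))
```

```text
[ 0.7243259  -0.29257459  0.        ] [ 0.72136043 -0.28857183  0.085     ] [ 0.68718261 -0.28838105  0.085     ] [ 0.69891505 -0.29243021  0.        ]
```

carry_out(rows=[-5.8,0.1,8,-0.4,75,-5.8,0.1,8,-0.4,75,-5.8,0.1,8,-0.4,75,-5.8,0.1,10,-0.4,75,-5.8,0.1,10,-0.4,75,-5.8,0.1,10,-0.4,75])

```text
clock: 8.65
position: [0.6118, -0.3041, 0.121]
ee_rot: [-0.001, 0.706, 0.708, -0.0]
wrist_force: [-0.2, 0.1, 0.7]
grip_width: 0.0602
```

Run:
```python
from h import *
w=Cam("wrist","w5")
go([.612,-.305,.024],90); print(r.sense()["grip_width"])
```

```text
shift [-0.1  -0.1   9.83] spin 0.2 from [ 0.6129 -0.3041  0.1223] yaw 90.2
0.06065866442644972
```

View pics/w5.png

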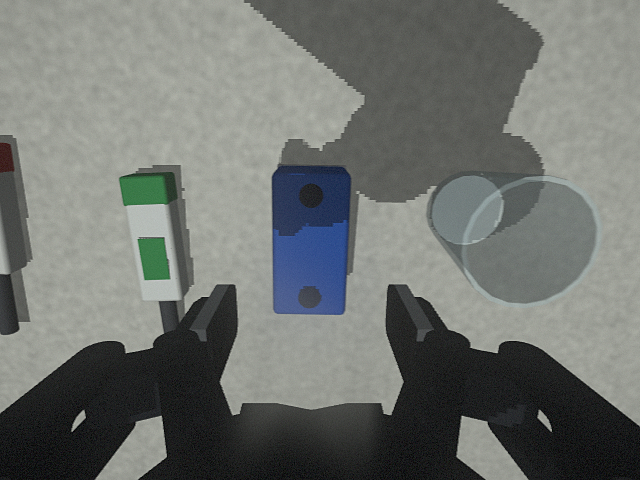

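carry_out(rows=[-0.1,-0.1,4,0.2,75,-0.1,-0.1,7,0.2,75,-0.1,-0.1,9.8,0.2,75,-0.1,-0.1,9.8,0.2,75,-0.1,-0.1,9.8,0.2,75,-0.1,-0.1,9.8,0.2,255,-0.1,-0.1,9.8,0.2,255,-0.1,-0.1,9.8,0.2,255], grip_force=80)

```text
clock: 9.37
position: [0.6135, -0.3067, 0.0269]
ee_rot: [0.002, 0.708, 0.707, 0.001]
wrist_force: [-1.3, 1.0, 5.7]
grip_width: 0.0443
```

carry_out(rows=[0,0,0,0,255,0,0,0,0,255,0,0,0,0,255])

```text
clock: 9.62
position: [0.6136, -0.3067, 0.0269]
ee_rot: [0.002, 0.708, 0.707, 0.001]
wrist_force: [-0.8, 1.4, 7.3]
grip_width: 0.0447
```

Run:
```python
from h import *
s=r.sense(); print(s["position"],yaw(),s["grip_width"],s["wrist_force"])
```

```text
[ 0.61357654 -0.30667202  0.02685416] 89.93447583917657 0.044656534404231105 [-0.77394852  1.43221104  7.33918358]
```

carry_out(rows=[0,0,-4,0,255,0,0,-8,0,255,0,0,-12,0,255,2,0,-16,0,255,5,0,-20,0,255,8,0,-24,0,255,8,0,-24,0,255,8,0,-24,0,255])

```text
clock: 10.28
position: [0.615, -0.2214, 0.27]
ee_rot: [0.004, 0.705, 0.709, 0.004]
wrist_force: [0.5, 0.4, -2.5]
grip_width: 0.0444
```

carry_out(rows=[0,0,0,0,255,0,0,0,0,255,0,0,0,0,255])

```text
clock: 10.53
position: [0.6095, -0.228, 0.2616]
ee_rot: [-0.001, 0.709, 0.706, -0.002]
wrist_force: [0.3, 0.3, -3.0]
grip_width: 0.0447
```

Run:
```python
from h import *
s=r.sense(); print(s["position"],yaw(),s["grip_width"],s["wrist_force"],s["qd"].round(3))
w=Cam("wrist","w6")
```

```text
[ 0.60946829 -0.22803913  0.26159618] 89.77238978859326 0.04465672092458526 [ 0.32859681  0.33429211 -3.04538503] [ 0.003  0.009 -0.003 -0.003 -0.004  0.    -0.001]
```

View pics/w6.png

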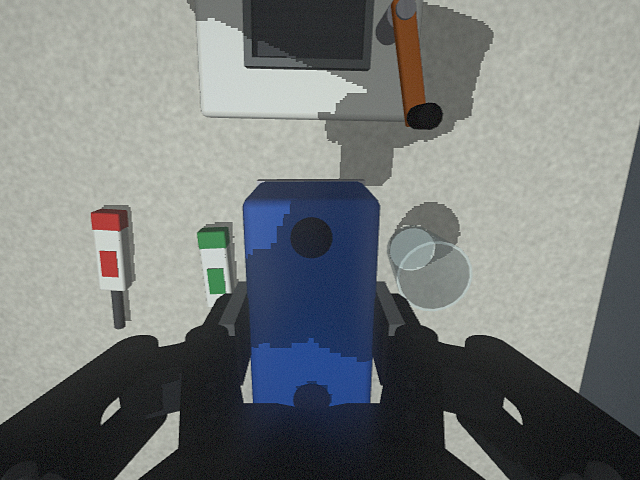

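Run:
```python
from h import *
w=Cam("wrist"); s=r.sense()
cv2.imwrite("pics/w6z.png",cv2.resize(w.img[160:260,220:400],None,fx=4,fy=4,interpolation=cv2.INTER_CUBIC))
for p in [(246,203),(378,203)]: print(w.at(*p,.2846)-s["position"])
for p in [(263,181),(360,181)]: print(w.at(*p,.2346)-s["position"])
go([.61,-.15,.26],90)
```

```text
[-0.02027827  0.04447037  0.02294814]
[0.02241107 0.0443465  0.02294814]
[-0.02117896  0.04469208 -0.02705186]
[ 0.02265692  0.04455376 -0.02705186]
shift [ 7.77 -0.03  0.17] spin -0.2 from [ 0.61   -0.2277  0.2617] yaw 89.8
```

View pics/w6z.png

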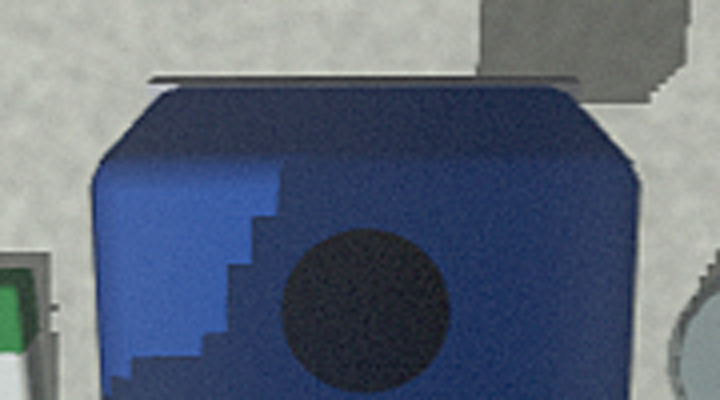

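carry_out(rows=[2.5,0,0,0,255,5,0,0,0,255,7.5,0,0,0,255,7.5,0,0,0,255,7.5,0,0,0,255,7.5,0,0,0,255,7.5,0,0,0,255])

```text
clock: 11.22
position: [0.6111, -0.1532, 0.263]
ee_rot: [-0.0, 0.708, 0.706, -0.001]
wrist_force: [0.4, -0.0, -2.3]
grip_width: 0.0442
```

Run:
```python
from h import *
s=r.sense(); print(s["position"],yaw(),s["grip_width"],s["wrist_force"],s["qd"].round(3))
w=Cam("wrist","w7")
```

```text
[ 0.61108518 -0.15320041  0.262984  ] 89.77432562734285 0.04423411248535127 [ 0.4477155  -0.03607428 -2.34512926] [ 0.003 -0.002  0.002 -0.003 -0.003  0.002  0.   ]
```

View pics/w7.png

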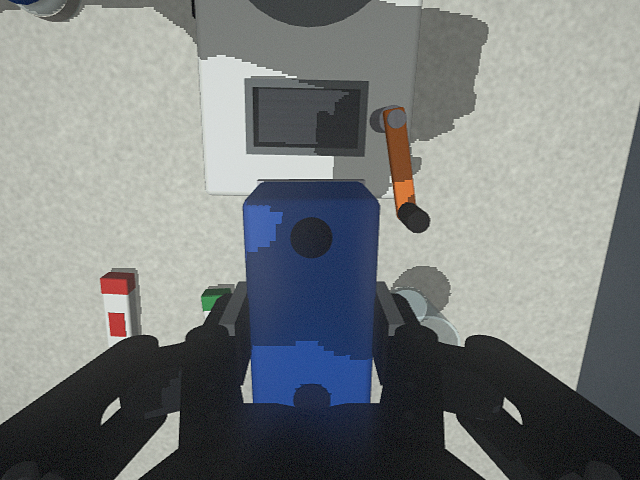

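Run:
```python
from h import *
w=Cam("wrist"); 
cv2.imwrite("pics/w7z.png",cv2.resize(w.img[60:230,190:450],None,fx=3,fy=3,interpolation=cv2.INTER_CUBIC))
```

```text
(no output)
```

View pics/w7z.png

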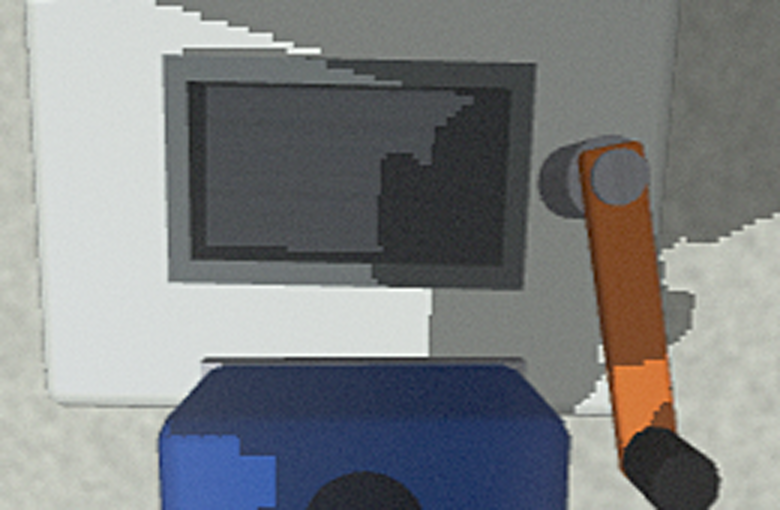

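Run:
```python
from h import *
w=Cam("wrist"); 
f=lambda p,z:w.at(190+p[0]/3,60+p[1]/3,z)
for Q in ([(163,55),(536,65),(524,290),(168,281)],[(188,81),(512,89),(502,267),(190,261)]):
    C=np.array([f(p,.055) for p in Q]); print(C[:,:2].round(4).tolist(),C.mean(0).round(4),np.linalg.norm(C-np.roll(C,-1,0),axis=1).round(4))
    d=C[1]+C[2]-C[0]-C[3]; print(np.degrees(np.arctan2(d[1],d[0])))
h=f((620,176),.104);k=f((690,482),.138);print(h,k,np.hypot(*(h-k)[:2]),np.degrees(np.arctan2(*(k-h)[1::-1])))
s=r.sense();print(s["position"])
```

```text
[[0.554, -0.0436], [0.6625, -0.0467], [0.6612, -0.1111], [0.5522, -0.108]] [ 0.6075 -0.0774  0.055 ] [0.1085 0.0643 0.1091 0.0644]
-1.6377673941131918
[[0.5609, -0.0507], [0.6557, -0.0533], [0.6543, -0.1042], [0.5592, -0.102]] [ 0.6075 -0.0775  0.055 ] [0.0948 0.0509 0.0951 0.0513]
-1.412014875931128
[ 0.67804775 -0.07870887  0.104     ] [ 0.69204197 -0.15124714  0.138     ] 0.073875834018053 -79.080540814504
[ 0.61126636 -0.1526948   0.26338633]
```

Run:
```python
from h import *
go([.607,-.0775,.16],-1.5)
```

```text
shift [ 7.52 -0.45 10.34] spin 91.3 from [ 0.6113 -0.1527  0.2634] yaw 89.8
```

carry_out(rows=[1.5,-0.1,0,7,255,3,-0.2,0,14,255,5,-0.3,0,21,255,7.5,-0.45,0,28,255,7.5,-0.45,2,35,255,7.5,-0.45,4,42,255,7.5,-0.45,6,49,255,7.5,-0.45,8,56,255])

```text
clock: 12.03
position: [0.6074, -0.0766, 0.1832]
ee_rot: [0.0, 0.957, 0.289, 0.0]
wrist_force: [0.2, 0.8, -2.8]
grip_width: 0.0443
```

carry_out(rows=[0,0,1,7,255,0,0,2,14,255,0,0,2.3,21,255,0,0,2.3,28,255,0,0,2.3,35.3,255,0,0,2.3,35.3,255,0,0,2.3,35.3,255,0,0,2.3,35.3,255])

```text
clock: 12.7
position: [0.6073, -0.0763, 0.1608]
ee_rot: [0.0, 1.0, -0.011, 0.0]
wrist_force: [0.3, 0.7, -2.0]
grip_width: 0.0444
```

Run:
```python
from h import *
go([.607,-.0775,.09],-1.5);print(r.sense()["grip_width"])
w=Cam("wrist","w8")
```

```text
shift [-0.03  0.12  7.08] spin 0.3 from [ 0.6073 -0.0763  0.1608] yaw -1.2
0.04441574668493577
```

View pics/w8.png

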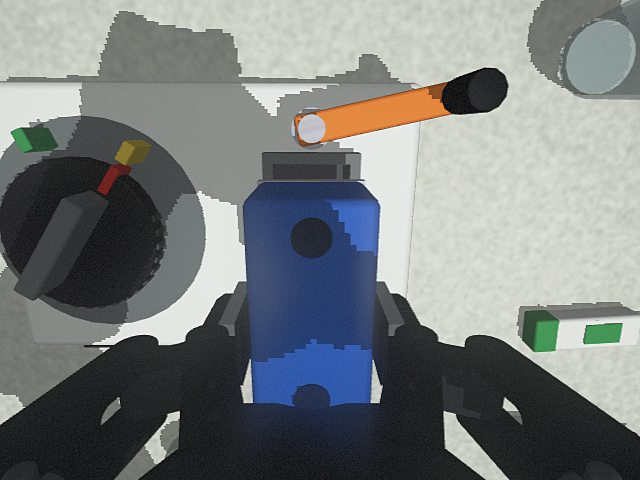

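Run:
```python
from h import *
w=Cam("wrist"); s=r.sense(); print(s["position"])
for p,z in [((262,152),.055),((361,153),.055),((271,165),.055),((352,165),.055),((245,204),.1838),((379,204),.1838),((262,180.5),.1338),((359,180.5),.1338)]:
    M=rot(s["ee_rot"]); print(p,(M.T@(w.at(*p,z)-s["position"])).round(4))
```

```text
[ 0.6072136  -0.07636343  0.16083895]
(262, 152) [ 0.0547 -0.031   0.1059]
(361, 153) [0.0541 0.0333 0.1058]
(271, 165) [ 0.0463 -0.0254  0.1059]
(352, 165) [0.0464 0.0277 0.1058]
(245, 204) [ 0.0461 -0.0206 -0.0229]
(379, 204) [ 0.0462  0.0228 -0.023 ]
(262, 180.5) [ 0.0469 -0.0213  0.0271]
(359, 180.5) [0.047  0.0225 0.027 ]
```

carry_out(rows=[-0.03,0.05,3,0.3,255,-0.03,0.05,5.5,0.3,255,-0.03,0.05,7,0.3,255,-0.03,0.05,7.4,0.3,255,-0.03,0.05,7.8,0.3,255,-0.03,0.05,8.1,0.3,255,-0.03,0.05,8.1,0.3,255])

```text
clock: 13.38
position: [0.6073, -0.0769, 0.0815]
ee_rot: [-0.0, 1.0, -0.015, 0.0]
wrist_force: [-1.8, 0.6, 2.6]
grip_width: 0.0445
```

Run:
```python
from h import *
go([.607,-.0775,.067],-1.5);print(r.sense()["grip_width"],r.sense()["wrist_force"])
w=Cam("wrist","w9")
```

```text
shift [-0.03  0.06  1.45] spin -0.2 from [ 0.6073 -0.0769  0.0815] yaw -1.7
0.044494094982030406 [-1.77475149  0.6225314   2.6028216 ]
```

View pics/w9.png

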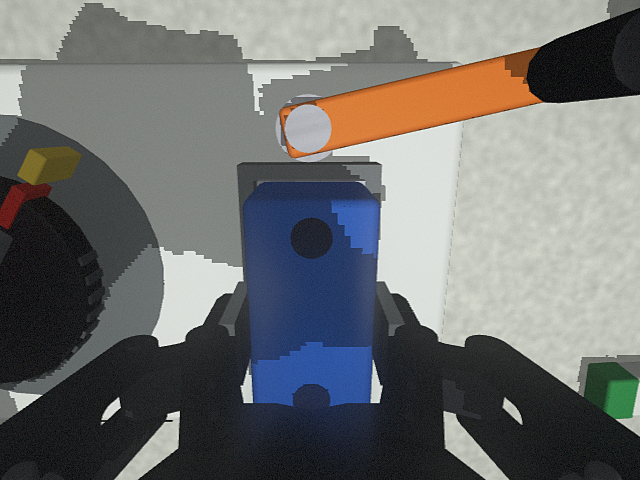

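Run:
```python
from h import *
w=Cam("wrist"); s=r.sense(); print(s["position"],s["wrist_force"])
cv2.imwrite("pics/w9z.png",cv2.resize(w.img[145:245,220:400],None,fx=4.4,fy=4.4,interpolation=cv2.INTER_CUBIC))
```

```text
[ 0.60787128 -0.0770203   0.08150196] [-1.84309284  0.75736297  2.39177034]
```

View pics/w9z.png

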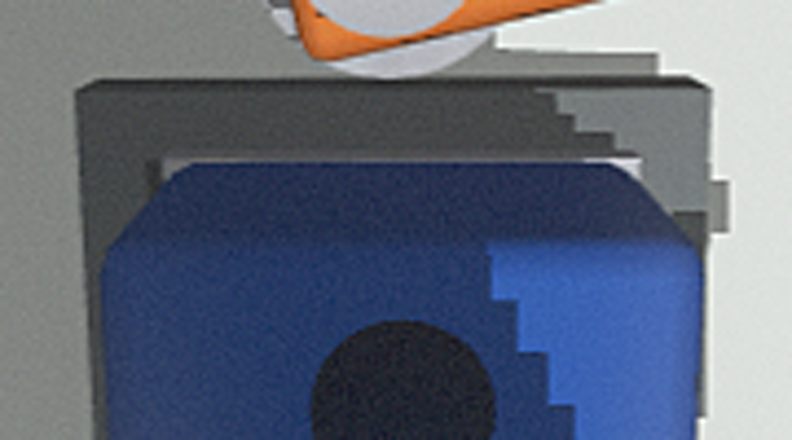

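carry_out(rows=[-0.1,0,-0.3,0,255,-0.2,-0.1,-0.4,0,255,-0.2,-0.1,-0.4,0,255,-0.2,-0.1,-0.4,0,255,-0.2,-0.1,0,0,255,-0.2,-0.1,0.3,0,255,-0.2,-0.1,0.3,0,255])

```text
clock: 14.07
position: [0.6042, -0.0755, 0.0756]
ee_rot: [-0.0, 1.0, -0.015, -0.001]
wrist_force: [0.3, -0.5, -2.6]
grip_width: 0.0443
```

Run:
```python
from h import *
go([.607,-.0775,.067],-1.5);print(r.sense()["grip_width"],r.sense()["wrist_force"])
w=Cam("wrist")
cv2.imwrite("pics/w10z.png",cv2.resize(w.img[145:245,220:400],None,fx=4.4,fy=4.4,interpolation=cv2.INTER_CUBIC))
```

```text
shift [0.29 0.2  0.86] spin -0.2 from [ 0.6042 -0.0755  0.0756] yaw -1.7
0.04427009978121551 [ 0.31788644 -0.50193071 -2.60711157]
```

View pics/w10z.png

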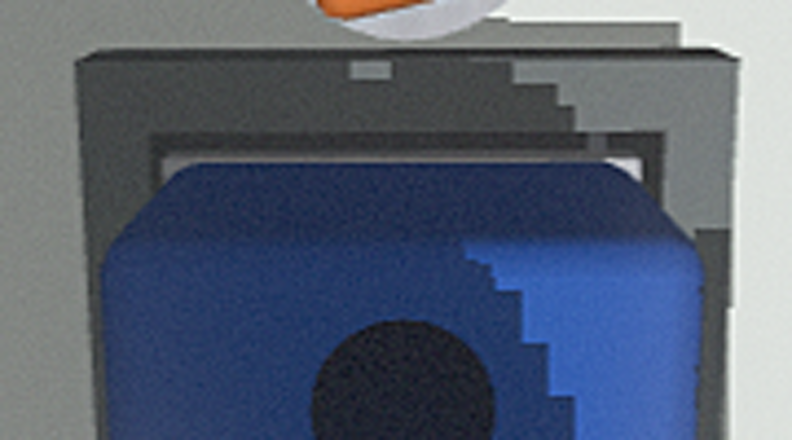

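carry_out(rows=[0.05,0.04,0.3,0,255,0.1,0.04,0.6,0,255,0.1,0.04,0.8,0,255,0.1,0.04,0.9,0,255,0.1,0.04,0.95,0,255,0.1,0.04,0.95,0,255])

```text
clock: 14.62
position: [0.6057, -0.076, 0.0671]
ee_rot: [-0.0, 1.0, -0.015, -0.0]
wrist_force: [0.6, -0.3, -2.3]
grip_width: 0.0441
```

Run:
```python
from h import *
go([.607,-.0775,.067],-1.5);print(r.sense()["grip_width"],r.sense()["wrist_force"])
```

```text
shift [0.13 0.14 0.01] spin -0.2 from [ 0.6057 -0.076   0.0671] yaw -1.7
0.044092731273461125 [ 0.57266355 -0.26974237 -2.29250398]
```

Almost on the floor; lower until contact, then release with partial opening.

carry_out(rows=[0,0,0.15,0,255,0,0,0.3,0,255,0,0,0.3,0,255,0,0,0.3,0,255])

```text
clock: 14.95
position: [0.606, -0.076, 0.0668]
ee_rot: [-0.0, 1.0, -0.015, 0.0]
wrist_force: [-4.7, 1.6, 15.9]
grip_width: 0.0446
```

Run:
```python
from h import *
s=r.sense();print(s["position"],s["grip_width"],s["wrist_force"])
```

```text
[ 0.60596686 -0.07604419  0.06683062] 0.044615807326199894 [-4.72074995  1.59949719 15.87181868]
```

carry_out(rows=[0,0,-0.1,0,75,0,0,-0.1,0,75,0,0,-0.1,0,75,0,0,-4,0,75,0,0,-8,0,75,0,0,-12,0,75,0,0,-14,0,75,0,0,-14,0,75])

```text
clock: 15.62
position: [0.6097, -0.0768, 0.2096]
ee_rot: [0.0, 1.0, -0.015, 0.005]
wrist_force: [0.2, -0.0, 0.5]
grip_width: 0.0605
```

carry_out(rows=[0,0,0,0,75,0,0,0,0,75])

```text
clock: 15.78
position: [0.605, -0.0757, 0.2032]
ee_rot: [-0.0, 1.0, -0.015, -0.001]
wrist_force: [-0.1, 0.3, -0.7]
grip_width: 0.0603
```

Run:
```python
from h import *
s=r.sense();print(s["position"],s["grip_width"],yaw())
w=Cam("wrist","w11")
```

```text
[ 0.60498801 -0.07573938  0.20319454] 0.06027374056030023 -1.67023376272074
```

View pics/w11.png

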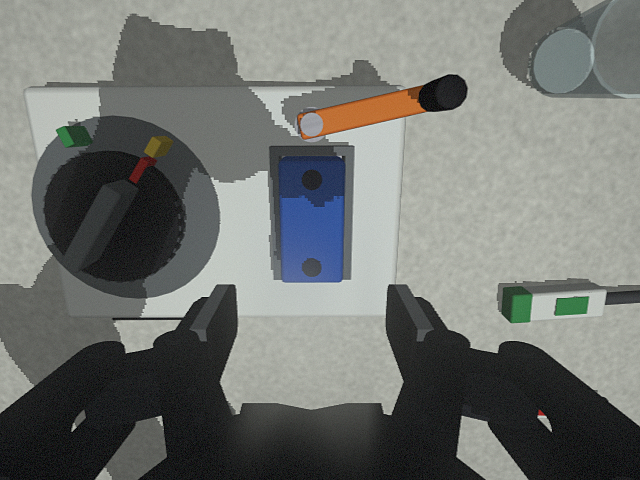

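Run:
```python
from h import *
w=Cam("wrist"); s=r.sense()
C=np.array([w.at(*p,.09) for p in [(281,157),(344,157),(343,281),(280,282)]]); print(C.mean(0).round(4),np.linalg.norm(C-np.roll(C,1,0),axis=1).round(4))
C=np.array([w.at(*p,.055) for p in [(270,147),(354,146)]]); print("far frame",C.mean(0).round(4))
print("hinge",w.at(312,124,.106).round(4),"knob",w.at(451,91,.138).round(4))
go([.691,-.152,.17],-1.5)
go([.691,-.152,.111],-1.5)
```

```text
[ 0.6102 -0.0774  0.09  ] [0.0904 0.0421 0.0896 0.0463]
far frame [ 0.6602 -0.0789  0.055 ]
hinge [ 0.6762 -0.0793  0.106 ] knob [ 0.6904 -0.1516  0.138 ]
shift [8.88 7.37 3.2 ] spin -0.2 from [ 0.6045 -0.0758  0.2023] yaw -1.7
shift [8.9  7.37 9.1 ] spin -0.2 from [ 0.6045 -0.0758  0.2023] yaw -1.7
```

carry_out(rows=[4,3.5,0,0,75,8.8,7.4,0,0,75,8.8,7.4,2,0,75,8.8,7.4,4,0,75,8.8,7.4,4,0,75,8.8,7.4,4,0,75])

```text
clock: 16.38
position: [0.6893, -0.1518, 0.161]
ee_rot: [-0.001, 1.0, -0.015, -0.003]
wrist_force: [-0.9, 0.9, 0.6]
grip_width: 0.0602
```

Run:
```python
from h import *
s=r.sense();print(s["position"],s["grip_width"],yaw())
w=Cam("wrist","w12")
go([.6905,-.152,.111],-1.5)
```

```text
[ 0.68927903 -0.15175246  0.16096421] 0.06021454234498798 -1.6867981158180043
shift [0.05 0.07 5.16] spin -0.1 from [ 0.6902 -0.1514  0.1626] yaw -1.6
```

View pics/w12.png

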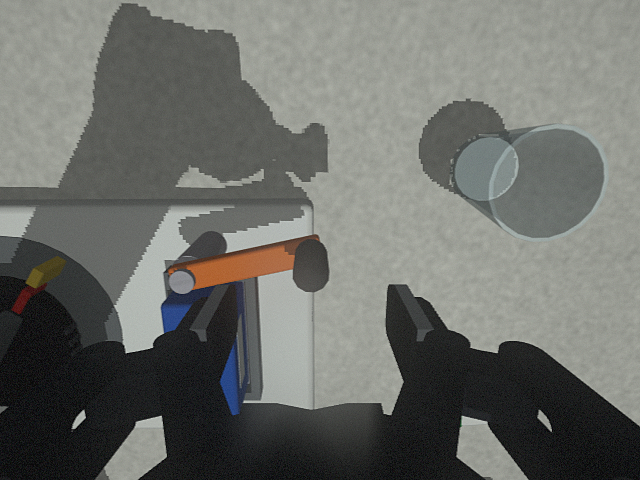

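carry_out(rows=[0.05,0,2.5,0,75,0.05,0,5.1,0,75,0.05,0,5.1,0,75,0.05,0,5.1,0,75,0.05,0,5.1,0,220,0.05,0,5.1,0,220,0.05,0,5.1,0,220,0.05,0,5.1,0,220], grip_force=25)

```text
clock: 17.1
position: [0.6931, -0.1517, 0.1152]
ee_rot: [-0.001, 1.0, -0.014, 0.001]
wrist_force: [-0.9, 2.3, 5.2]
grip_width: 0.017
```

Run:
```python
from h import *
s=r.sense();print(s["position"],s["grip_width"],yaw(),s["wrist_force"])
```

```text
[ 0.69308754 -0.15173517  0.11515862] 0.016965930734298914 -1.6569888558236205 [-0.91911263  2.25758813  5.21538899]
```

Run:
```python
from h import *
s=r.sense(); M=rot(s["ee_rot"]); H=np.array([.6765,-.0785])
for a in [-77,-90,-103,-116,-129,-142,-155,-168,-181.5,-184]:
    t=np.radians(a); p=np.array([*(H+.075*np.array([np.cos(t),np.sin(t)])),s["position"][2]])
    print(a,(M.T@(p-s["position"])*100).round(1), p.round(4))
```

```text
-77 [ 0. -0.  0.] [ 0.6934 -0.1516  0.1152]
-90 [-1.7  0.2 -0. ] [ 0.6765 -0.1535  0.1152]
-103 [-3.3  0.1 -0. ] [ 0.6596 -0.1516  0.1152]
-116 [-5.  -0.4 -0. ] [ 0.6436 -0.1459  0.1152]
-129 [-6.4 -1.3 -0. ] [ 0.6293 -0.1368  0.1152]
-142 [-7.6 -2.5 -0. ] [ 0.6174 -0.1247  0.1152]
-155 [-8.6 -3.9 -0. ] [ 0.6085 -0.1102  0.1152]
-168 [-9.2 -5.5 -0. ] [ 0.6031 -0.0941  0.1152]
-181.5 [-9.4 -7.3 -0. ] [ 0.6015 -0.0765  0.1152]
-184 [-9.4 -7.6 -0. ] [ 0.6017 -0.0733  0.1152]
```

carry_out(rows=[-0.8,0.1,0,0,220,-1.7,0.2,0,0,220,-2.5,0.2,0,0,220,-3.3,0.1,0,0,220,-4.2,-0.1,0,0,220,-5,-0.4,0,0,220,-6.4,-1.3,0,0,220,-6.4,-1.3,0,0,220])

```text
clock: 17.77
position: [0.6268, -0.1378, 0.1149]
ee_rot: [0.0, 1.0, -0.015, 0.0]
wrist_force: [0.2, 1.4, 9.3]
grip_width: 0.0166
```

Run:
```python
from h import *
s=r.sense();print(s["position"],s["grip_width"],yaw(),s["wrist_force"])
M=rot(s["ee_rot"]); H=np.array([.6765,-.0785])
d=s["position"][:2]-H; print(np.hypot(*d),np.degrees(np.arctan2(d[1],d[0])))
for a in [-129,-135,-142,-148,-155,-168,-181.5,-184]:
    t=np.radians(a); p=np.array([*(H+.075*np.array([np.cos(t),np.sin(t)])),s["position"][2]])
    print(a,(M.T@(p-s["position"])*100).round(1))
```

```text
[ 0.62680117 -0.13784356  0.11488075] 0.016598209422957103 -1.6806839246306273 [0.20312178 1.35492207 9.34500377]
0.07740563316363326 -129.94537485251573
-129 [ 0.2 -0.1  0. ]
-135 [-0.4 -0.6 -0. ]
-142 [-1.  -1.3 -0. ]
-148 [-1.4 -1.9 -0. ]
-155 [-1.9 -2.7 -0. ]
-168 [-2.5 -4.3 -0. ]
-181.5 [-2.7 -6.1 -0. ]
-184 [-2.7 -6.4 -0. ]
```

carry_out(rows=[-0.4,-0.6,0,0,220,-1,-1.3,0,0,220,-1.4,-1.9,0,0,220,-1.9,-2.7,0,0,220,-2.2,-3.5,0,0,220,-2.5,-4.3,0,0,220,-2.6,-5.2,0,0,220,-2.6,-5.9,0,0,220])

```text
clock: 18.43
position: [0.5969, -0.0825, 0.1139]
ee_rot: [0.002, 1.0, -0.017, -0.006]
wrist_force: [-11.2, -3.6, 14.5]
grip_width: 0.0173
```

carry_out(rows=[0,-0.2,0,0,220,0,-0.3,0,0,220,0,-0.3,0,0,220,0,-0.3,0,0,220])

```text
clock: 18.77
position: [0.5974, -0.0775, 0.1139]
ee_rot: [0.0, 1.0, -0.016, -0.006]
wrist_force: [-9.0, -1.0, 15.3]
grip_width: 0.017
```

Run:
```python
from h import *
s=r.sense();print(s["position"],s["grip_width"],yaw(),s["wrist_force"])
M=rot(s["ee_rot"]); H=np.array([.6765,-.0785])
d=s["position"][:2]-H; print(np.hypot(*d),np.degrees(np.arctan2(d[1],d[0])))
```

```text
[ 0.59735534 -0.07752368  0.11385489] 0.017021197928385533 -1.8499660354978673 [-9.01287347 -1.03327429 15.26571376]
0.07915067860890784 179.29324094206646
```

carry_out(rows=[0.3,-0.2,-0.1,0,220,0.3,-0.4,-0.1,0,220,0.3,-0.4,-0.1,0,220,0.3,-0.4,-0.1,0,220])

```text
clock: 19.1
position: [0.5978, -0.0756, 0.114]
ee_rot: [0.001, 1.0, -0.016, -0.009]
wrist_force: [-10.9, -4.4, 13.6]
grip_width: 0.0171
```

Run:
```python
from h import *
s=r.sense();print(s["position"],s["grip_width"],yaw(),s["wrist_force"])
```

```text
[ 0.59776508 -0.07561356  0.1139736 ] 0.017066405617371827 -1.8696011609832088 [-10.92286057  -4.39542583  13.56458263]
```

carry_out(rows=[0,0,0,0,100,0,0,0,0,100,0,0,0,0,100,0,0,-4,0,100,0,0,-8,0,100,0,0,-12,0,100,0,0,-13,0,100,0,0,-13,0,100])

```text
clock: 19.77
position: [0.6103, -0.0712, 0.2483]
ee_rot: [0.0, 1.0, -0.014, 0.004]
wrist_force: [0.2, -0.4, -0.0]
grip_width: 0.0516
```

carry_out(rows=[0,0,0,0,0,0,0,0,0,0])

```text
clock: 19.93
position: [0.6062, -0.0705, 0.2425]
ee_rot: [-0.0, 1.0, -0.014, -0.002]
wrist_force: [-0.7, -0.1, -0.1]
grip_width: 0.0743
```

Run:
```python
from h import *
s=r.sense();print(s["position"],s["grip_width"],yaw())
w=Cam("wrist","w13")
```

```text
[ 0.60620546 -0.0704942   0.24252917] 0.07429627871891453 -1.6359276517238466
```

View pics/w13.png

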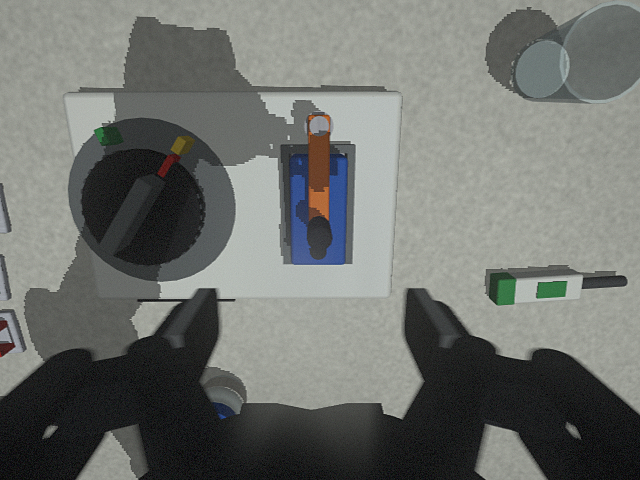

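Run:
```python
from h import *
w=Cam("wrist")
C=np.array([w.at(*p,.09) for p in [(292,154),(348,154),(346,264),(291,264)]]); print(C.mean(0).round(4))
C=np.array([w.at(*p,.055) for p in [(281,145),(355,145)]]); print("far frame",C.mean(0).round(4))
a=w.at(319,124,.106);b=w.at(318.5,226,.138); print(a,b,np.degrees(np.arctan2(*(a-b)[1::-1])))
go([.6103,.0785,.13],-36.5)
```

```text
[ 0.6102 -0.0782  0.09  ]
far frame [ 0.6605 -0.079   0.055 ]
[ 0.67755109 -0.07923329  0.106     ] [ 0.61083191 -0.0767205   0.138     ] -2.156865804538484
shift [  0.04 -14.93  11.21] spin 34.8 from [ 0.606  -0.0707  0.2421] yaw -1.7
```

carry_out(rows=[0,-4,0,7,0,0,-8,0,14,0,0,-12,0,21,0,0,-14.9,4,28,0,0,-14.9,8,34.8,0,0,-14.9,11.2,34.8,0,0,-14.9,11.2,34.8,0,0,-14.9,11.2,34.8,0])

```text
clock: 20.7
position: [0.6094, 0.0774, 0.1295]
ee_rot: [0.002, 0.95, -0.313, -0.003]
wrist_force: [0.2, -0.8, 0.0]
grip_width: 0.0855
```

carry_out(rows=[0,0,0,0,0,0,0,0,0,0])

```text
clock: 20.87
position: [0.6137, 0.0768, 0.1344]
ee_rot: [-0.001, 0.95, -0.314, 0.002]
wrist_force: [0.2, -0.5, 0.1]
grip_width: 0.0851
```

Run:
```python
from h import *
go([.6103,.0785,.071],-36.5)
```

```text
shift [-0.4   0.08  6.34] spin -0.1 from [0.6137 0.0768 0.1344] yaw -36.6
```

carry_out(rows=[-0.2,0.1,3,0,0,-0.2,0.1,6.2,0,0,-0.2,0.1,6.2,0,0,-0.2,0.1,6.2,0,0,-0.2,0.1,6.2,0,150,-0.2,0.1,6.2,0,255,-0.2,0.1,6.2,0,255,-0.2,0.1,6.2,0,255], grip_force=40)

```text
clock: 21.53
position: [0.6107, 0.0783, 0.0718]
ee_rot: [-0.001, 0.95, -0.313, 0.001]
wrist_force: [-0.5, 0.2, 0.2]
grip_width: 0.0388
```

carry_out(rows=[0,0,0,0,255,0,0,0,0,255,0,0,0,0,255])

```text
clock: 21.78
position: [0.6102, 0.0788, 0.0709]
ee_rot: [-0.001, 0.95, -0.313, 0.0]
wrist_force: [-0.9, 1.9, 4.8]
grip_width: 0.0134
```

Run:
```python
from h import *
go([.6103,.0785,.071],19.7);print(r.sense()["grip_width"],r.sense()["wrist_force"])
```

```text
shift [ 0.02  0.02 -0.01] spin -56.2 from [0.6102 0.0788 0.0709] yaw -36.5
0.01344606682541915 [-0.90611405  1.88010146  4.7948288 ]
```

carry_out(rows=[0,0,0,-7,255,0,0,0,-14,255,0,0,0,-21,255,0,0,0,-28,255,0,0,0,-35,255,0,0,0,-42,255,0,0,0,-49,255,0,0,0,-56.2,255])

```text
clock: 22.45
position: [0.6103, 0.0789, 0.0709]
ee_rot: [-0.0, 0.985, 0.174, 0.001]
wrist_force: [-0.2, 1.3, 3.6]
grip_width: 0.013
```

carry_out(rows=[0,0,0,0,255,0,0,0,0,255,0,0,0,0,255])

```text
clock: 22.7
position: [0.6102, 0.0789, 0.0709]
ee_rot: [-0.0, 0.985, 0.17, 0.001]
wrist_force: [-1.2, 1.8, 6.4]
grip_width: 0.013
```

Run:
```python
from h import *
go([.6103,.0785,.071],19.7);print(r.sense()["grip_width"],r.sense()["wrist_force"])
```

```text
shift [-0.01  0.04 -0.01] spin -0.1 from [0.6102 0.0789 0.0709] yaw 19.6
0.012972768735278332 [-1.19974006  1.83306666  6.42392426]
```

carry_out(rows=[0,0,0,0,0,0,0,0,0,0,0,0,0,0,0,0,0,0,0,0,0,0,-4,0,0,0,0,-8,0,0,0,0,-12,0,0,0,0,-14,0,0])

```text
clock: 23.37
position: [0.6118, 0.0783, 0.2146]
ee_rot: [0.0, 0.985, 0.17, 0.003]
wrist_force: [-0.1, -0.3, 1.4]
grip_width: 0.0853
```

carry_out(rows=[0,0,0,0,0,0,0,0,0,0,0,0,0,0,0])

```text
clock: 23.62
position: [0.6086, 0.078, 0.2092]
ee_rot: [0.0, 0.985, 0.171, -0.001]
wrist_force: [-0.6, -0.1, -0.3]
grip_width: 0.0856
```

Run:
```python
from h import *
w=Cam("wrist","w14")
h=cv2.cvtColor(w.img,cv2.COLOR_BGR2HSV)
ax=np.array([.6103,.0785])
for col in("yellow","green"):
    for b in blobs(w.img,col,100):
        V=h[...,2][b[3]]; thr=V.min()*.4+V.max()*.6
        ys,xs=np.where(b[3]&(h[...,2]>thr)); p=w.at(xs.mean(),ys.mean(),.066)[:2]
        d=p-ax; print(col,len(xs),p.round(4),np.hypot(*d).round(4),np.degrees(np.arctan2(d[1],d[0])).round(1))
for b in blobs(w.img,"red",60):
    ys,xs=np.where(b[3]); Q=np.array([w.at(x,y,.066)[:2] for x,y in zip(xs,ys)]); q=Q.mean(0)-ax
    print("red",b[:3],Q.mean(0).round(4),np.hypot(*q),np.degrees(np.arctan2(q[1],q[0])), np.hypot(*(Q-ax).T).max())
Cam("top","top1")
```

```text
yellow 1436 [0.6191 0.2874] 0.2091 87.6
yellow 160 [0.6246 0.2417] 0.1638 85.0
yellow 148 [0.6009 0.2428] 0.1645 93.3
yellow 171 [0.6645 0.0381] 0.0676 -36.7
yellow 141 [0.3981 0.2806] 0.2931 136.4
green 111 [0.6742 0.1006] 0.0676 19.1
green 834 [0.5573 0.3007] 0.2284 103.4
green 130 [0.5567 0.2579] 0.1872 106.6
green 124 [0.533  0.2597] 0.197 113.1
red ([310.8, 156.4], 193, [307, 143, 8, 27]) [0.6544 0.0934] 0.046559878545932784 18.679300558154317 0.05636256588983392
red ([6.5, 259.0], 477, [0, 241, 16, 37]) [0.4948 0.2977] 0.24776249078545168 117.79157463217157 0.2580434697889546
red ([52.5, 270.1], 114, [45, 265, 17, 11]) [0.4977 0.2612] 0.214604644814934 121.65967071304928 0.2209116157867592
red ([50.0, 295.9], 116, [42, 291, 18, 11]) [0.4739 0.2595] 0.2266963473490417 127.00226057240224 0.23353666759000213
red ([523.7, 474.9], 164, [513, 469, 22, 11]) [ 0.4376 -0.2041] 0.33120703620686576 -121.43537949551724 0.33953666462689586
```

View pics/w14.png

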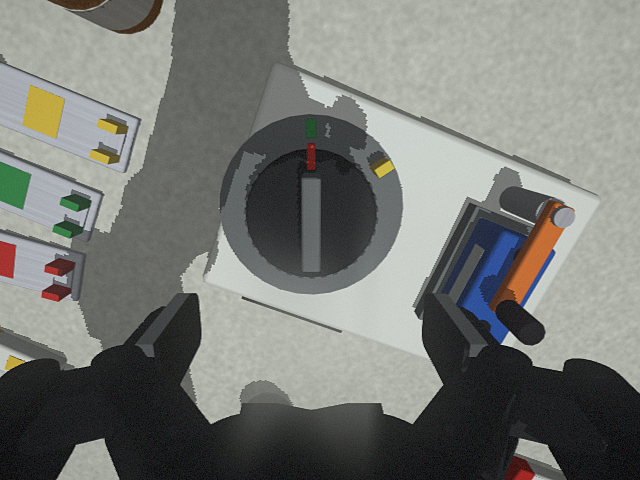

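View pics/top1.png

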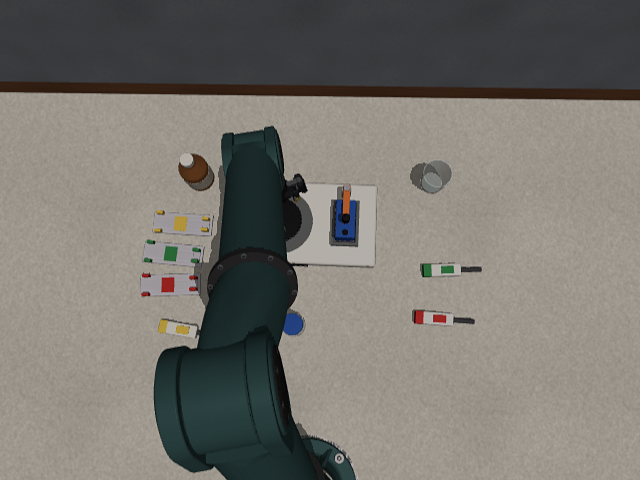

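Run:
```python
from h import *
go([.47,.30,.28],90)
```

```text
shift [ -5.56 -25.56  -7.14] spin -70.3 from [0.6082 0.078  0.2083] yaw 19.7
```

carry_out(rows=[-0.5,-2,-4,-7,0,-1.2,-6,-7,-14,0,-2,-10,-7.1,-21,0,-3,-14,-7.1,-28,0,-4,-18,-7.1,-35,0,-5,-22,-7.1,-42,0,-5.5,-25.5,-7.1,-49,0,-5.5,-25.5,-7.1,-56,0])

```text
clock: 24.38
position: [0.465, 0.3092, 0.2802]
ee_rot: [-0.003, 0.784, 0.621, -0.0]
wrist_force: [-0.4, 1.9, 0.8]
grip_width: 0.0854
```

carry_out(rows=[0,0,0,-7,0,0,0,0,-14,0,0,0,0,-14.3,0,0,0,0,-14.3,0,0,0,0,-14.3,0,0,0,0,-14.3,0])

```text
clock: 24.88
position: [0.4719, 0.2994, 0.2807]
ee_rot: [-0.0, 0.708, 0.706, -0.0]
wrist_force: [0.3, 0.5, -1.0]
grip_width: 0.0851
```

Run:
```python
from h import *
s=r.sense();print(s["position"],yaw(),s["qd"].round(3))
w=Cam("wrist","w15")
```

```text
[0.47194447 0.29942905 0.28066408] 89.84513454029958 [-0.003 -0.006 -0.001 -0.005  0.001  0.003  0.007]
```

View pics/w15.png

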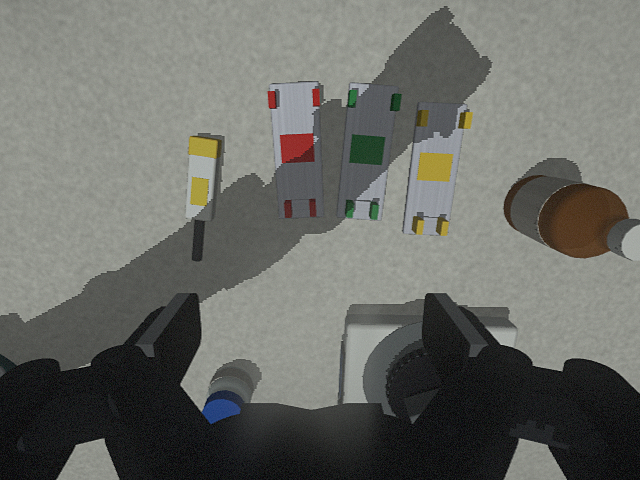

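Run:
```python
from h import *
w=Cam("wrist")
cv2.imwrite("pics/w15z.png",cv2.resize(w.img[70:250,255:485],None,fx=3.4,fy=3.3,interpolation=cv2.INTER_CUBIC))
cv2.imwrite("pics/w15y.png",cv2.resize(w.img[120:270,170:240],None,fx=4,fy=4,interpolation=cv2.INTER_CUBIC))
RNG["red"]=[((0,140,40),(6,255,255)),((174,140,40),(180,255,255))]; RNG["green"]=[((50,100,25),(85,255,255))]; RNG["yellow"]=[((20,110,50),(32,255,255))]
for col in("red","green","yellow"):
    for b in blobs(w.img,col,40): print(col,b[:3],w.at(*b[0],.026)[:2].round(4))
```

```text
red ([315.7, 97.3], 109, [313, 89, 7, 17]) [0.4773 0.3965]
red ([271.4, 99.4], 116, [268, 91, 8, 18]) [0.4329 0.3946]
red ([296.7, 147.7], 889, [280, 134, 34, 29]) [0.4577 0.3473]
red ([287.2, 209.2], 55, [284, 203, 7, 15]) [0.4466 0.2823]
red ([312.0, 208.1], 50, [310, 202, 6, 15]) [0.4735 0.2835]
green ([351.8, 97.9], 127, [348, 90, 9, 18]) [0.5134 0.3959]
green ([395.2, 102.1], 144, [390, 94, 11, 17]) [0.5571 0.3918]
green ([366.4, 149.3], 888, [349, 135, 36, 30]) [0.53   0.3456]
green ([349.1, 209.6], 87, [345, 200, 8, 18]) [0.5137 0.2818]
green ([374.1, 211.6], 85, [371, 205, 7, 15]) [0.5409 0.2795]
yellow ([422.0, 118.1], 169, [416, 110, 12, 17]) [0.5852 0.3764]
yellow ([464.9, 120.1], 195, [458, 112, 15, 17]) [0.6289 0.3744]
yellow ([203.8, 146.5], 587, [188, 136, 33, 23]) [0.3615 0.3487]
yellow ([434.2, 166.7], 891, [417, 153, 36, 29]) [0.6018 0.3276]
yellow ([198.8, 191.3], 444, [190, 177, 18, 29]) [0.3524 0.302 ]
yellow ([417.3, 225.1], 170, [412, 216, 12, 19]) [0.5889 0.2643]
yellow ([441.7, 226.5], 179, [436, 218, 13, 18]) [0.6158 0.2626]
```

View pics/w15z.png

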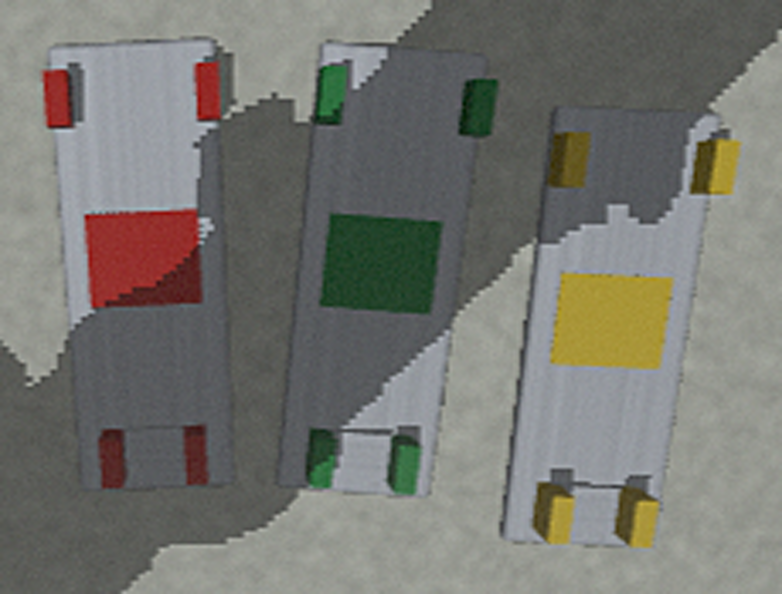

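View pics/w15y.png

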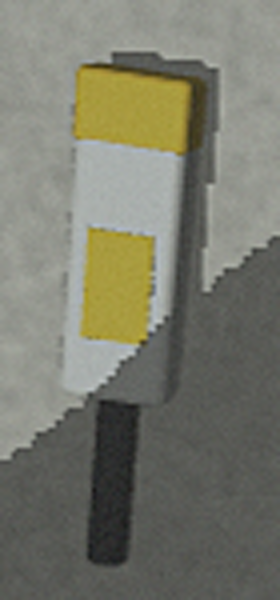

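```bash
cat >> h.py <<'E'
def seat(ch,fk):
    ch=np.mean(ch,0);fk=np.mean(fk,0);d=fk-ch;L=np.hypot(*d)
    p=ch+d/L*.040*(L/.114); print("len",L.round(4),"seat",p.round(4),"dir",np.degrees(np.arctan2(d[1],d[0])).round(1)); return p
E
python3 - <<'E'
from h import *
w=Cam("wrist")
C={"red":[(315.7,97.3),(271.4,99.4),(287.2,209.2),(312,208.1)],"green":[(351.8,97.9),(395.2,102.1),(349.1,209.6),(374.1,211.6)],"yellow":[(422,118.1),(464.9,120.1),(417.3,225.1),(441.7,226.5)]}
for k,c in C.items():
    a=[w.at(*p,.022)[:2] for p in c[:2]]; b=[w.at(*p,.025)[:2] for p in c[2:]]; print(k);seat(a,b); print(np.hypot(*(a[0]-a[1])),np.hypot(*(b[0]-b[1])))
f=lambda x,y:(170+x/4,120+y/4)
Q=np.array([w.at(*f(*p),.02)[:2] for p in [(78,66),(190,80),(170,400),(63,385)]])
print(Q.round(4),Q.mean(0).round(4),np.linalg.norm(Q-np.roll(Q,-1,0),axis=1).round(4))
d=Q[2]+Q[3]-Q[0]-Q[1]; print(np.degrees(np.arctan2(d[1],d[0])))
e=w.at(*f(108,562),.01)[:2];v=e-Q.mean(0);print("shaft",e,np.hypot(*v),np.degrees(np.arctan2(v[1],v[0])))
E
```

```text
red
len 0.1133 seat [0.4568 0.3562] dir -87.4
0.04487356863745284 0.02698003252284411
green
len 0.1141 seat [0.533  0.3543] dir -94.2
0.04429795431836579 0.02736568195893064
yellow
len 0.1125 seat [0.6065 0.3362] dir -92.9
0.04423075335198833 0.027024311867342006
[[0.3458 0.3587]
 [0.3747 0.3551]
 [0.3632 0.269 ]
 [0.3339 0.2733]] [0.3544 0.314 ] [0.0292 0.0869 0.0296 0.0862]
-97.78447714268536
shaft [0.33866081 0.21766812] 0.09762492449089039 -99.26989477510077
```

Run:
```python
from h import *
go([.3538,.314,.10],82)
```

```text
shift [  1.42 -11.82  18.11] spin 7.9 from [0.472  0.2997 0.2811] yaw 89.9
```

carry_out(rows=[0.5,-4,4,7,40,1,-8,8,7.9,75,1.4,-11.8,12,7.9,75,1.4,-11.8,16,7.9,75,1.4,-11.8,18,7.9,75,1.4,-11.8,18,7.9,75,1.4,-11.8,18,7.9,75,1.4,-11.8,18,7.9,75])

```text
clock: 25.7
position: [0.3539, 0.3141, 0.101]
ee_rot: [0.0, 0.754, 0.657, -0.0]
wrist_force: [0.1, -0.8, 0.4]
grip_width: 0.0601
```

Run:
```python
from h import *
go([.3538,.314,.006],82)
w=Cam("wrist","w16")
```

```text
shift [-0.  -0.   9.5] spin 0.1 from [0.3539 0.3141 0.101 ] yaw 82.1
```

View pics/w16.png

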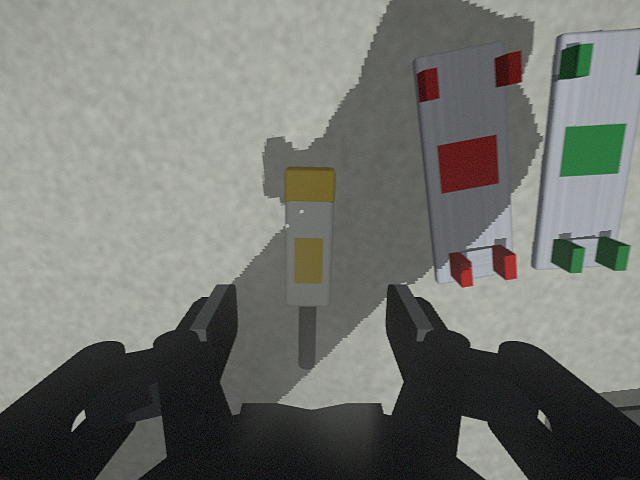

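carry_out(rows=[0,0,4,0,75,0,0,7.5,0,75,0,0,9.3,0,75,0,0,9.3,0,75,0,0,9.3,0,75,0,0,9.3,0,255,0,0,9.3,0,255,0,0,9.3,0,255], grip_force=60)

```text
clock: 26.42
position: [0.3551, 0.3147, 0.0102]
ee_rot: [-0.0, 0.754, 0.656, 0.002]
wrist_force: [-0.8, -0.3, 8.7]
grip_width: 0.0283
```

carry_out(rows=[0,0,0,0,255,0,0,0,0,255,0,0,0,0,255])

```text
clock: 26.67
position: [0.3551, 0.3147, 0.0102]
ee_rot: [-0.0, 0.754, 0.656, 0.002]
wrist_force: [-0.9, -1.0, 7.9]
grip_width: 0.028
```

Run:
```python
from h import *
s=r.sense();print(s["position"],yaw(),s["grip_width"],s["wrist_force"])
```

```text
[0.35507152 0.31470921 0.01020088] 82.04988303632936 0.028041545446651807 [-0.86047049 -1.04165906  7.88590377]
```

Run:
```python
from h import *
go([.6055,.3365,.11],87.1)
```

```text
shift [ 5.65 24.52 -9.91] spin -5.1 from [0.3551 0.3147 0.0102] yaw 82.0
```

carry_out(rows=[0,0,-4,0,255,0,0,-8,0,255,1,4,-9.9,-2,255,2,8,-9.9,-4,255,3,12,-9.9,-5,255,4,16,-9.9,-5,255,5,20,-9.9,-5,255,5.6,24.5,-9.9,-5,255])

```text
clock: 27.33
position: [0.6009, 0.3361, 0.109]
ee_rot: [-0.0, 0.725, 0.689, 0.001]
wrist_force: [-0.1, 0.7, -1.7]
grip_width: 0.0281
```

carry_out(rows=[0,0,0,0,255,0,0,0,0,255,0,0,0,0,255,0,0,0,0,255])

```text
clock: 27.67
position: [0.5969, 0.3357, 0.1075]
ee_rot: [-0.0, 0.724, 0.689, -0.001]
wrist_force: [0.2, -0.8, -1.7]
grip_width: 0.0284
```

Run:
```python
from h import *
go([.6055,.3365,.0195],87.1); print(r.sense()["grip_width"])
w=Cam("wrist","w17")
```

```text
shift [0.13 0.87 8.8 ] spin 0.1 from [0.5969 0.3357 0.1075] yaw 87.2
0.028398899411507292
```

View pics/w17.png

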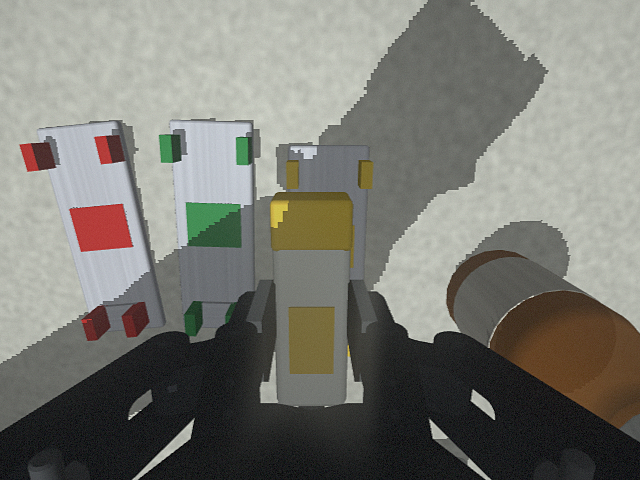

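Run:
```python
from h import *
w=Cam("wrist"); s=r.sense(); M=rot(s["ee_rot"])
for p,z in [((292,174),.022),((366,174),.022),((270,200),.117),((353,198),.117)]:
    print((M.T@(w.at(*p,z)-s["position"])*100).round(2))
go([.6055,.3365,.0195],87.1)
```

```text
[ 4.09 -1.1   8.55]
[4.1  3.38 8.55]
[ 4.3  -1.41 -0.95]
[ 4.37  1.57 -0.95]
shift [0.09 0.86 8.8 ] spin 0.1 from [0.597  0.336  0.1075] yaw 87.2
```

carry_out(rows=[0.1,0.95,1,0,255,0.1,0.95,3,0,255,0.1,0.95,5,0,255,0.1,0.95,6.5,0,255,0.1,0.95,6.5,0,255,0.1,0.95,6.5,0,255,0.1,0.95,6.5,0,255])

```text
clock: 28.35
position: [0.6089, 0.3367, 0.0426]
ee_rot: [-0.0, 0.725, 0.689, 0.001]
wrist_force: [0.5, -0.1, -2.0]
grip_width: 0.0282
```

Run:
```python
from h import *
go([.6063,.3365,.019],87.1); print(r.sense()["grip_width"])
w=Cam("wrist","w18")
```

```text
shift [-0.03 -0.26  2.36] spin 0.0 from [0.6089 0.3367 0.0426] yaw 87.1
0.028216877004671275
```

View pics/w18.png

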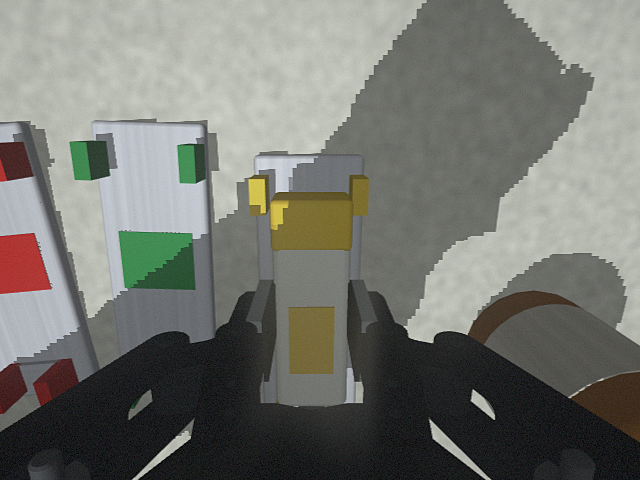

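carry_out(rows=[0,-0.1,0.8,0,255,0,-0.1,1.6,0,255,0,-0.1,2.2,0,255,0,-0.1,2.5,0,255,0,-0.1,2.5,0,255,0,-0.1,2.5,0,255])

```text
clock: 28.9
position: [0.6072, 0.3359, 0.0183]
ee_rot: [0.0, 0.725, 0.689, -0.001]
wrist_force: [-2.9, -1.5, 8.6]
grip_width: 0.0284
```

Run:
```python
from h import *
s=r.sense();print(s["position"],yaw(),s["grip_width"],s["wrist_force"])
```

```text
[0.60718894 0.3359409  0.01831783] 87.08279285296925 0.028360513219061946 [-2.9290064  -1.45875745  8.61322504]
```

Seated (contact at the expected height). Release and rise.

carry_out(rows=[0,0,0,0,120,0,0,0,0,100,0,0,0,0,100,0,0,-4,0,100,0,0,-8,0,75,0,0,-12,0,75,0,0,-16,0,75,0,0,-20,0,75])

```text
clock: 29.57
position: [0.6072, 0.3359, 0.2186]
ee_rot: [-0.0, 0.725, 0.689, -0.0]
wrist_force: [1.2, 0.2, -0.6]
grip_width: 0.06
```

carry_out(rows=[0,0,0,0,75,0,0,0,0,75,0,0,0,0,75])

```text
clock: 29.82
position: [0.6072, 0.3357, 0.2167]
ee_rot: [0.0, 0.725, 0.689, -0.0]
wrist_force: [0.0, 0.6, -0.0]
grip_width: 0.0599
```

Run:
```python
from h import *
s=r.sense();print(s["position"],yaw())
w=Cam("wrist","w19"); Cam("top","top2")
go([.50,-.28,.26],90)
```

```text
[0.60717333 0.3356861  0.21674951] 87.07739078427565
shift [-61.99  -7.51  -4.32] spin -2.9 from [0.6064 0.3351 0.215 ] yaw 87.1
```

View pics/w19.png

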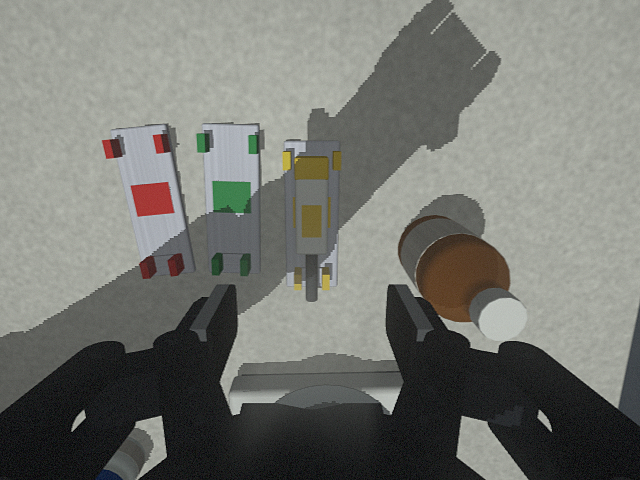

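carry_out(rows=[-32,-4,-4.3,0,75,-32,-4,-4.3,0,75,-32,-4,-4.3,0,75,-32,-4,-4.3,0,75,-32,-4,-4.3,0,75,-62,-9,-4.3,-3,75,-62,-9,-4.3,-3,75,-62,-9,-4.3,-3,75])

```text
clock: 30.58
position: [0.5443, 0.0084, 0.2477]
ee_rot: [-0.001, 0.706, 0.708, -0.001]
wrist_force: [1.5, -0.7, -0.8]
grip_width: 0.0602
```

Run:
```python
from h import *
go([.46,-.29,.26],90)
```

```text
shift [-29.83  -8.49  -1.2 ] spin 0.1 from [0.5443 0.0084 0.2477] yaw 90.1
```

carry_out(rows=[-29.8,-8.5,-1.2,0,75,-29.8,-8.5,-1.2,0,75,-29.8,-8.5,-1.2,0,75,-29.8,-8.5,-1.2,0,75,-29.8,-8.5,-1.2,0,75,-29.8,-8.5,-1.2,0,75,-29.8,-8.5,-1.2,0,75,-29.8,-8.5,-1.2,0,75])

```text
clock: 31.25
position: [0.4577, -0.2939, 0.2596]
ee_rot: [-0.001, 0.709, 0.705, -0.002]
wrist_force: [-0.7, -0.4, 0.4]
grip_width: 0.0599
```

carry_out(rows=[-3,-0.5,0,0,75,-3,-0.5,0,0,75,-3,-0.5,0,0,75,-3,-0.5,0,0,75])

```text
clock: 31.58
position: [0.456, -0.3166, 0.2599]
ee_rot: [-0.002, 0.707, 0.708, 0.0]
wrist_force: [0.7, 1.1, 0.4]
grip_width: 0.0601
```

Run:
```python
from h import *
s=r.sense();print(s["position"],yaw(),s["qd"].round(3))
w=Cam("wrist","w20")
```

```text
[ 0.45603415 -0.31658501  0.25990485] 90.09750674933642 [-0.02  -0.013 -0.02   0.003  0.001  0.001  0.004]
```

View pics/w20.png

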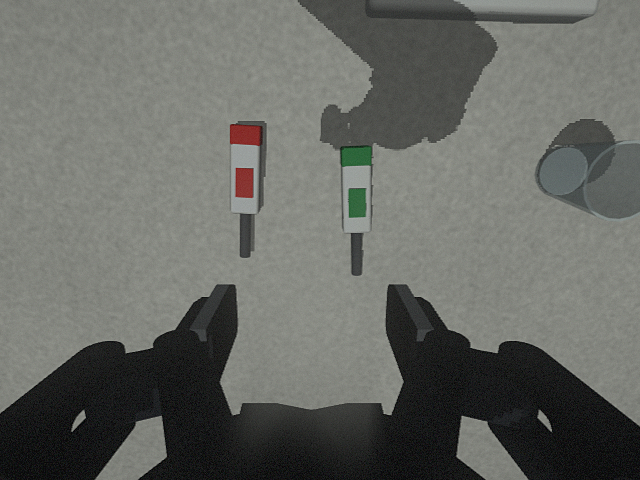

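Run:
```python
from h import *
w=Cam("wrist")
cv2.imwrite("pics/w20z.png",cv2.resize(w.img[110:290,215:395],None,fx=3.3,fy=3.3,interpolation=cv2.INTER_CUBIC))
go([.5,-.29,.11],90)
```

```text
shift [ 2.53  4.35 15.05] spin 0.2 from [ 0.4567 -0.3157  0.2605] yaw 90.2
```

View pics/w20z.png

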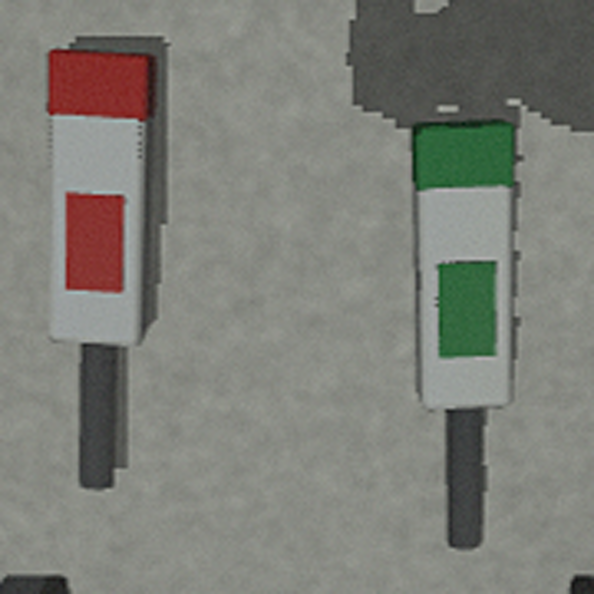

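Run:
```python
from h import *
w=Cam("wrist"); print(r.sense()["position"])
f=lambda p:(215+p[0]/3.3,110+p[1]/3.3)
for n,q,e in (("red",[(49,53),(149,56),(141,345),(50,340)],(97,486)),("green",[(414,128),(515,126),(511,405),(423,407)],(465,546))):
    Q=np.array([w.at(*f(p),.02)[:2] for p in q]); d=Q[2]+Q[3]-Q[0]-Q[1]
    v=w.at(*f(e),.01)[:2]-Q.mean(0)
    print(n,Q.mean(0).round(4),np.linalg.norm(Q-np.roll(Q,-1,0),axis=1).round(4),np.degrees(np.arctan2(d[1],d[0])),np.hypot(*v),np.degrees(np.arctan2(v[1],v[0])))
```

```text
[ 0.45688429 -0.31576408  0.26076872]
red [ 0.3893 -0.2906] [0.0298 0.0885 0.0289 0.0877] -93.21898287495206 0.09594567192824266 -93.59825421902704
green [ 0.5036 -0.3111] [0.0306 0.0877 0.0283 0.0879] -87.36987228457834 0.09641714546219829 -87.35774574959669
```

Run:
```python
from h import *
go([.5028,-.311,.10],92.6)
```

```text
shift [ 0.44  4.61 16.07] spin -2.4 from [ 0.4569 -0.3158  0.2608] yaw 90.2
```

carry_out(rows=[0.4,4,0,-2.4,75,0.4,4.6,4,-2.4,75,0.4,4.6,8,-2.4,75,0.4,4.6,12,-2.4,75,0.4,4.6,16,-2.4,75,0.4,4.6,16,-2.4,75,0.4,4.6,16,-2.4,75,0.4,4.6,16,-2.4,75])

```text
clock: 32.4
position: [0.5041, -0.3133, 0.103]
ee_rot: [0.001, 0.691, 0.723, 0.001]
wrist_force: [-0.1, -0.1, 0.6]
grip_width: 0.0602
```

Run:
```python
from h import *
go([.5028,-.311,.009],92.6)
w=Cam("wrist","w21")
```

```text
shift [ 0.25 -0.14  9.4 ] spin -0.0 from [ 0.5041 -0.3133  0.103 ] yaw 92.6
```

View pics/w21.png

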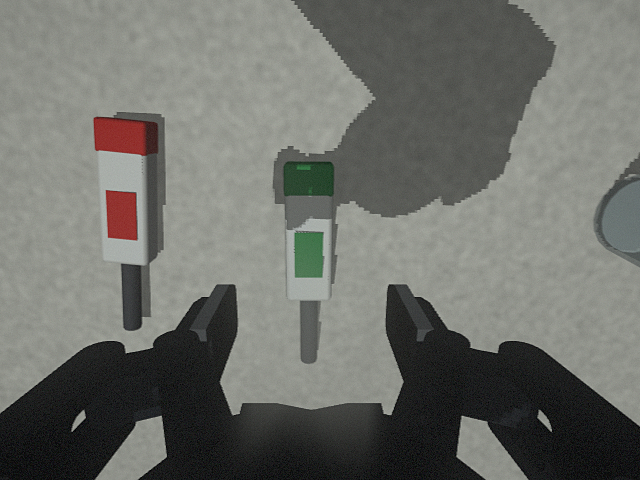

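carry_out(rows=[0.2,-0.1,4,0,75,0.2,-0.1,7.5,0,75,0.2,-0.1,9.3,0,75,0.2,-0.1,9.3,0,75,0.2,-0.1,9.3,0,75,0.2,-0.1,9.3,0,255,0.2,-0.1,9.3,0,255,0.2,-0.1,9.3,0,255], grip_force=60)

```text
clock: 33.12
position: [0.5032, -0.3126, 0.011]
ee_rot: [0.002, 0.692, 0.722, 0.001]
wrist_force: [-0.9, 1.1, 7.4]
grip_width: 0.028
```

carry_out(rows=[0,0,0,0,255,0,0,0,0,255,0,0,0,0,255])

```text
clock: 33.37
position: [0.5032, -0.3126, 0.011]
ee_rot: [0.002, 0.692, 0.722, 0.001]
wrist_force: [-0.7, -0.0, 8.1]
grip_width: 0.0281
```

Run:
```python
from h import *
s=r.sense();print(s["position"],yaw(),s["grip_width"],s["wrist_force"])
go([.532,.3545,.25],85.8)
```

```text
[ 0.50318921 -0.31257242  0.01099999] 92.46425156641433 0.028108115660939705 [-6.61385064e-01 -4.17632322e-03  8.07460017e+00]
shift [ 66.46   5.84 -24.04] spin 6.7 from [ 0.5032 -0.3126  0.011 ] yaw 92.5
```

carry_out(rows=[0,0,-4,0,255,0,0,-8,0,255,0,0,-12,0,255,0,0,-16,0,255,3,0.3,-20,0,255,7,0.6,-22,2,255,11,1,-22,4,255,15,1.4,-22,5,255])

```text
clock: 34.03
position: [0.5099, -0.1675, 0.232]
ee_rot: [0.003, 0.724, 0.69, 0.002]
wrist_force: [1.1, 0.3, -1.5]
grip_width: 0.0283
```

carry_out(rows=[4,0.4,0,1.6,255,8,0.8,0,1.6,255,12,1.2,0,1.6,255,16,1.6,0,1.6,255,20,2,0,1.6,255,24,2.4,0,1.6,255,28,2.8,0,1.6,255,32,3.2,0,1.6,255])

```text
clock: 34.7
position: [0.5544, 0.1523, 0.2295]
ee_rot: [0.001, 0.732, 0.681, 0.001]
wrist_force: [0.9, -0.5, -1.9]
grip_width: 0.0279
```

Run:
```python
from h import *
s=r.sense();print(s["grip_width"])
go([.532,.3545,.25],85.8)
```

```text
0.027870478993746582
shift [20.01 -3.69 -2.06] spin 0.1 from [0.5544 0.1523 0.2295] yaw 85.9
```

carry_out(rows=[4,-1,0,0,255,8,-1.6,0,0,255,12,-2.2,0,0,255,16,-3,2,0,255,20,-3.7,4,0,255,20,-3.7,8,0,255,20,-3.7,12,0,255,20,-3.7,12,0,255])

```text
clock: 35.37
position: [0.5267, 0.3501, 0.1017]
ee_rot: [-0.001, 0.731, 0.682, -0.007]
wrist_force: [-0.6, -2.1, -2.2]
grip_width: 0.028
```

carry_out(rows=[0,0,0,0,255,0,0,0,0,255,0,0,0,0,255])

```text
clock: 35.62
position: [0.5342, 0.3531, 0.1115]
ee_rot: [0.001, 0.733, 0.681, 0.003]
wrist_force: [0.1, -0.4, -0.4]
grip_width: 0.0283
```

Run:
```python
from h import *
s=r.sense();print(s["position"],s["grip_width"],yaw())
w=Cam("wrist","w22")
go([.532,.3545,.02],85.8)
```

```text
[0.534245   0.35306614 0.11146285] 0.02830861323911911 85.78517227702552
shift [ 0.09 -0.28  9.15] spin -0.0 from [0.5342 0.3531 0.1115] yaw 85.8
```

View pics/w22.png

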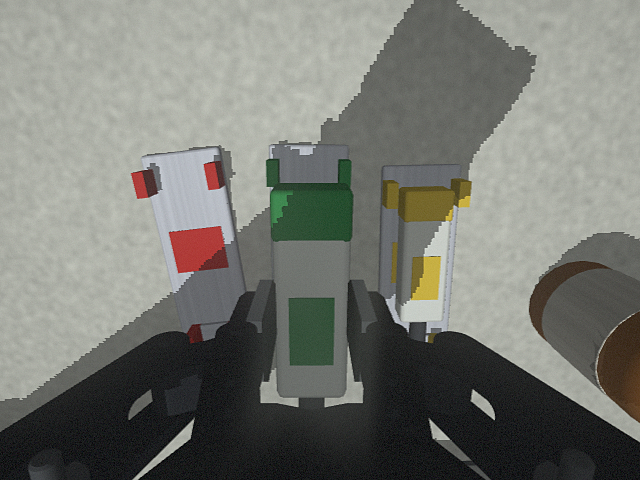

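carry_out(rows=[0,-0.15,2,0,255,0,-0.15,4,0,255,0,-0.15,6,0,255,0,-0.15,6.6,0,255,0,-0.15,6.6,0,255,0,-0.15,6.6,0,255,0,-0.15,6.6,0,255])

```text
clock: 36.25
position: [0.5318, 0.3536, 0.0441]
ee_rot: [0.0, 0.732, 0.681, 0.002]
wrist_force: [-0.8, 0.0, -0.7]
grip_width: 0.0284
```

Run:
```python
from h import *
s=r.sense();print(s["position"],s["grip_width"],yaw())
w=Cam("wrist","w23")
go([.532,.3545,.019],85.8)
```

```text
[0.5318174  0.35359091 0.04409335] 0.028365679758928744 85.86047894036436
shift [0.09 0.01 2.5 ] spin 0.1 from [0.5317 0.3535 0.044 ] yaw 85.9
```

View pics/w23.png

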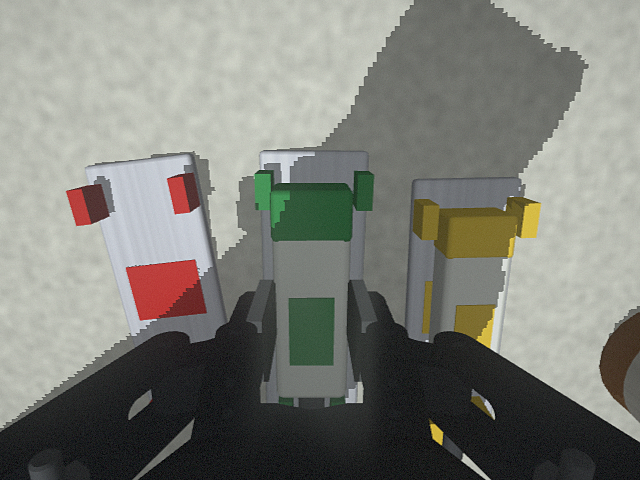

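carry_out(rows=[0,0.05,0.8,0,255,0,0.05,1.6,0,255,0,0.05,2.2,0,255,0,0.05,2.6,0,255,0,0.05,2.6,0,255,0,0.05,2.6,0,255])

```text
clock: 36.8
position: [0.5307, 0.3526, 0.0187]
ee_rot: [0.001, 0.732, 0.681, -0.001]
wrist_force: [-3.8, -3.0, 21.9]
grip_width: 0.0282
```

Run:
```python
from h import *
s=r.sense();print(s["position"],s["grip_width"],yaw(),s["wrist_force"])
```

```text
[0.53070287 0.35258938 0.01874783] 0.028155248311919047 85.85645396924971 [-3.82644517 -2.96655352 21.94920791]
```

carry_out(rows=[0,0,0,0,120,0,0,0,0,100,0,0,0,0,100,0,0,-4,0,100,0,0,-8,0,75,0,0,-12,0,75,0,0,-16,0,75,0,0,-20,0,75])

```text
clock: 37.47
position: [0.5307, 0.3524, 0.2172]
ee_rot: [-0.0, 0.732, 0.681, -0.001]
wrist_force: [0.2, 0.6, -0.0]
grip_width: 0.06
```

carry_out(rows=[0,0,0,0,75,0,0,0,0,75,0,0,0,0,75])

```text
clock: 37.72
position: [0.5307, 0.3522, 0.2155]
ee_rot: [0.0, 0.732, 0.681, -0.001]
wrist_force: [-0.5, -0.4, -0.1]
grip_width: 0.0603
```

Run:
```python
from h import *
s=r.sense();print(s["position"],yaw())
w=Cam("wrist","w24")
RNG["red"]=[((0,140,40),(6,255,255)),((174,140,40),(180,255,255))]
for b in blobs(w.img,"red",40): print(b[:3],w.at(*b[0],.023)[:2].round(4))
go([.42,-.30,.25],90)
```

```text
[0.53073867 0.35219175 0.21547885] 85.87389160553899
([246.2, 159.3], 142, [241, 150, 11, 19]) [0.4773 0.3971]
([196.0, 165.5], 142, [191, 156, 11, 19]) [0.4324 0.395 ]
([231.4, 211.4], 883, [214, 197, 38, 34]) [0.4582 0.3515]
([227.0, 280.2], 42, [224, 277, 8, 7]) [0.4452 0.2843]
([460.0, 456.0], 41, [457, 447, 8, 16]) [0.6772 0.055 ]
shift [-65.81  -6.31  -3.39] spin -4.1 from [0.5302 0.3518 0.2144] yaw 85.9
```

View pics/w24.png

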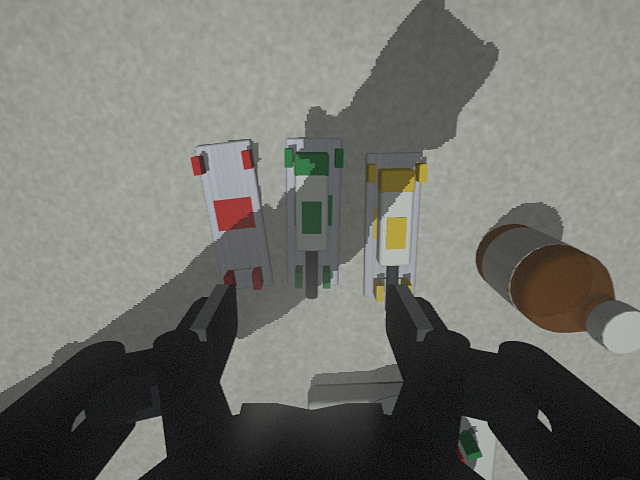

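carry_out(rows=[-33,-3,-3.4,0,75,-33,-3,-3.4,0,75,-33,-3,-3.4,0,75,-33,-3,-3.4,0,75,-33,-3,-3.4,0,75,-66,-7,-3.4,-4,75,-66,-7,-3.4,-4,75,-66,-7,-3.4,-4,75])

```text
clock: 38.43
position: [0.4726, 0.0232, 0.2391]
ee_rot: [-0.001, 0.708, 0.706, -0.002]
wrist_force: [1.0, 0.0, 0.1]
grip_width: 0.0603
```

Run:
```python
from h import *
go([.40,-.31,.24],93)
```

```text
shift [-33.33  -7.2   -0.05] spin -3.1 from [0.4726 0.0232 0.2391] yaw 89.9
```

carry_out(rows=[-16,-2,0,0,75,-16,-2,0,0,75,-33,-7.2,0,3,75,-33,-7.2,0,3,75,-33,-7.2,0,3,75,-33,-7.2,0,3,75,-33,-7.2,0,3,75,-33,-7.2,0,3,75])

```text
clock: 39.1
position: [0.401, -0.301, 0.239]
ee_rot: [-0.002, 0.726, 0.688, -0.0]
wrist_force: [0.8, 0.5, 0.2]
grip_width: 0.0603
```

carry_out(rows=[-5,0,0,0,75,-5,0,0,0,75,-5,0,0,0,75,-5,0,0,0,75,-5,0,0,0,75])

```text
clock: 39.52
position: [0.4003, -0.3471, 0.2397]
ee_rot: [-0.002, 0.725, 0.689, 0.0]
wrist_force: [-0.7, -0.0, 1.2]
grip_width: 0.0601
```

Run:
```python
from h import *
s=r.sense();print(s["position"],yaw())
w=Cam("wrist","w25")
```

```text
[ 0.40033999 -0.34711399  0.23970362] 87.03656938861366
```

View pics/w25.png

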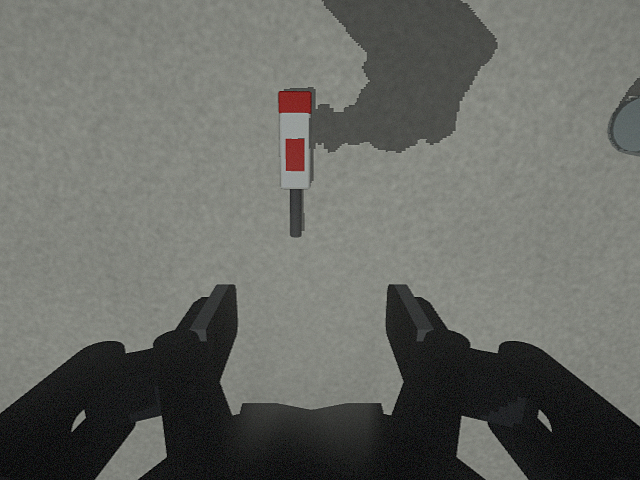

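Run:
```python
from h import *
w=Cam("wrist")
Q=np.array([w.at(*p,.02)[:2] for p in [(278.5,92),(310.5,91.5),(309,188),(281,189)]]); d=Q[2]+Q[3]-Q[0]-Q[1]
print(Q.mean(0).round(4),np.linalg.norm(Q-np.roll(Q,-1,0),axis=1).round(4),np.degrees(np.arctan2(d[1],d[0])))
v=w.at(295.5,237,.01)[:2]-Q.mean(0); print(np.hypot(*v),np.degrees(np.arctan2(v[1],v[0])))
go([Q[:,0].mean()-.001,Q[:,1].mean(),.10],86.8)
```

```text
[ 0.3885 -0.2906] [0.0291 0.0882 0.0273 0.0887] -93.27453289864596
0.09633677414429176 -93.38036117255164
shift [ 5.55 -1.61 14.05] spin 0.3 from [ 0.4008 -0.3471  0.2404] yaw 87.1
```

carry_out(rows=[3,-1,2,0.3,75,5.5,-1.6,4,0.3,75,5.5,-1.6,8,0.3,75,5.5,-1.6,12,0.3,75,5.5,-1.6,14,0.3,75,5.5,-1.6,14,0.3,75,5.5,-1.6,14,0.3,75,5.5,-1.6,14,0.3,75])

```text
clock: 40.28
position: [0.3886, -0.2936, 0.1021]
ee_rot: [0.001, 0.727, 0.686, 0.0]
wrist_force: [0.9, 0.1, 0.7]
grip_width: 0.0603
```

Run:
```python
from h import *
go([.3878,-.2906,.009],86.7)
w=Cam("wrist","w26")
```

```text
shift [ 0.31 -0.12  9.31] spin -0.0 from [ 0.3886 -0.2936  0.1021] yaw 86.7
```

View pics/w26.png

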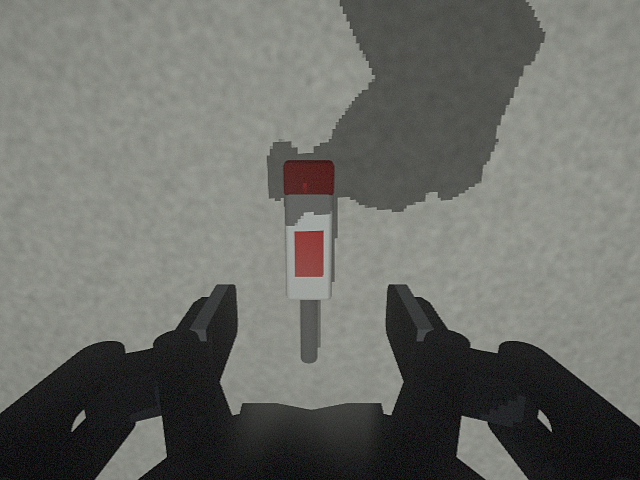

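carry_out(rows=[0.4,-0.1,4,0,75,0.4,-0.1,7.5,0,75,0.4,-0.1,9.2,0,75,0.4,-0.1,9.2,0,75,0.4,-0.1,9.2,0,75,0.4,-0.1,9.2,0,255,0.4,-0.1,9.2,0,255,0.4,-0.1,9.2,0,255], grip_force=60)

```text
clock: 41.0
position: [0.3878, -0.2907, 0.011]
ee_rot: [0.002, 0.728, 0.686, 0.0]
wrist_force: [0.1, 1.6, 7.2]
grip_width: 0.0282
```

carry_out(rows=[0,0,0,0,255,0,0,0,0,255,0,0,0,0,255])

```text
clock: 41.25
position: [0.3878, -0.2907, 0.011]
ee_rot: [0.002, 0.728, 0.686, 0.0]
wrist_force: [-0.5, 0.4, 9.2]
grip_width: 0.0286
```

Run:
```python
from h import *
s=r.sense();print(s["position"],yaw(),s["grip_width"],s["wrist_force"])
go([.456,.356,.25],92.4)
```

```text
[ 0.38775627 -0.29070464  0.01098512] 86.55703300245284 0.028617436763313353 [-0.4683971   0.44346181  9.22796611]
shift [ 64.92   3.01 -24.02] spin -5.8 from [ 0.3878 -0.2907  0.011 ] yaw 86.6
```

carry_out(rows=[0,0,-4,0,255,0,0,-8,0,255,0,1,-12,0,255,1,3,-15,0,255,4,5,-18,-2,255,8,6.5,-20,-4,255,12,7.5,-21,-5.8,255,16,8.5,-21,-5.8,255])

```text
clock: 41.92
position: [0.4801, -0.1445, 0.2223]
ee_rot: [0.003, 0.693, 0.721, 0.002]
wrist_force: [1.5, -0.7, -1.2]
grip_width: 0.0279
```

Run:
```python
from h import *
s=r.sense();print(s["grip_width"])
go([.50,.0,.23],92.4)
go([.456,.356,.23],92.4)
```

```text
0.027901936204732906
shift [14.36  2.58 -0.8 ] spin -0.1 from [ 0.4801 -0.1445  0.2223] yaw 92.3
shift [50.11 -0.39 -0.92] spin -0.1 from [ 0.4801 -0.1445  0.2223] yaw 92.3
```

carry_out(rows=[4,0.7,-0.8,0,255,8,1.4,-0.8,0,255,12,2,-0.8,0,255,16,2.4,-0.8,0,255,20,2.4,-0.8,0,255,24,2,-0.8,0,255,28,1.5,-0.8,0,255,32,1,-0.8,0,255])

```text
clock: 42.58
position: [0.4738, 0.1767, 0.2275]
ee_rot: [0.001, 0.692, 0.721, 0.001]
wrist_force: [0.5, -0.9, -0.7]
grip_width: 0.0282
```

Run:
```python
from h import *
s=r.sense();print(s["grip_width"])
go([.456,.356,.11],92.4)
```

```text
0.028248034082893756
shift [17.99 -1.06 11.74] spin -0.0 from [0.4738 0.1767 0.2275] yaw 92.4
```

carry_out(rows=[4,-0.3,0,0,255,8,-0.5,0,0,255,12,-0.8,0,0,255,16,-1,2,0,255,18,-1.1,4,0,255,18,-1.1,8,0,255,18,-1.1,11.7,0,255,18,-1.1,11.7,0,255])

```text
clock: 43.25
position: [0.4521, 0.3513, 0.1042]
ee_rot: [-0.0, 0.692, 0.722, -0.006]
wrist_force: [-1.2, -2.4, -0.5]
grip_width: 0.0281
```

carry_out(rows=[0,0,0,0,255,0,0,0,0,255,0,0,0,0,255,0,0,0,0,255])

```text
clock: 43.58
position: [0.4577, 0.3554, 0.112]
ee_rot: [0.0, 0.693, 0.721, 0.002]
wrist_force: [-0.4, 0.0, -0.5]
grip_width: 0.0282
```

Run:
```python
from h import *
s=r.sense();print(s["position"],s["grip_width"],yaw())
w=Cam("wrist","w27")
go([.456,.356,.02],92.4)
```

```text
[0.45773578 0.35541179 0.11201804] 0.028180852692581408 92.32568123846917
shift [ 0.06 -0.18  9.17] spin -0.1 from [0.4575 0.3552 0.1117] yaw 92.3
```

View pics/w27.png

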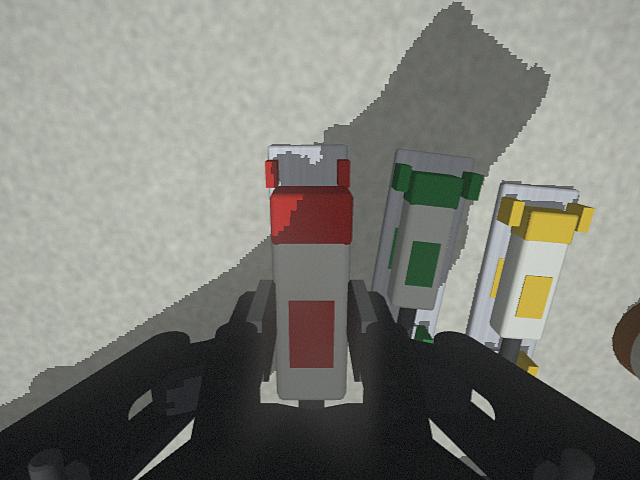

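carry_out(rows=[0,-0.17,2,0,255,0,-0.17,4,0,255,0,-0.17,6,0,255,0,-0.17,6.6,0,255,0,-0.17,6.6,0,255,0,-0.17,6.6,0,255,0,-0.17,6.6,0,255])

```text
clock: 44.22
position: [0.4553, 0.3553, 0.0447]
ee_rot: [0.0, 0.692, 0.722, 0.001]
wrist_force: [0.2, -0.4, -0.6]
grip_width: 0.0281
```

Run:
```python
from h import *
s=r.sense();print(s["position"],s["grip_width"],yaw())
w=Cam("wrist","w28")
go([.456,.356,.019],92.4)
```

```text
[0.45531057 0.3553247  0.04469386] 0.028086491703531266 92.37101284692139
shift [0.06 0.07 2.57] spin -0.0 from [0.4553 0.3553 0.0447] yaw 92.4
```

View pics/w28.png

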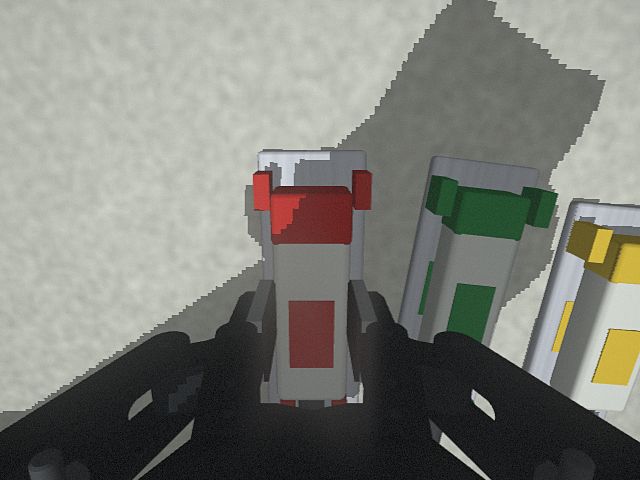

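Centred (cheeks at u 262/362, probe centre 312). Lowering.

carry_out(rows=[0,0.03,0.8,0,255,0,0.03,1.6,0,255,0,0.03,2.2,0,255,0,0.03,2.6,0,255,0,0.03,2.6,0,255,0,0.03,2.6,0,255])

```text
clock: 44.77
position: [0.4545, 0.3543, 0.019]
ee_rot: [0.001, 0.692, 0.722, -0.0]
wrist_force: [-2.8, -3.5, 18.1]
grip_width: 0.0281
```

Run:
```python
from h import *
s=r.sense();print(s["position"],s["grip_width"],yaw(),s["wrist_force"])
```

```text
[0.4545304  0.35432234 0.01898536] 0.028113946966640005 92.3944374128693 [-2.77892966 -3.49658344 18.10539354]
```

carry_out(rows=[0,0,0,0,120,0,0,0,0,100,0,0,0,0,100,0,0,-4,0,100,0,0,-8,0,75,0,0,-12,0,75,-2,3,-16,0,75,-4,5,-20,0,75])

```text
clock: 45.43
position: [0.4971, 0.3254, 0.2032]
ee_rot: [-0.001, 0.691, 0.723, 0.0]
wrist_force: [1.5, 0.2, -0.8]
grip_width: 0.06
```

carry_out(rows=[-3,3,0,0,75,-3,3,0,0,75,-3,3,0,0,75,-3,3,0,0,75,-3,3,0,0,75])

```text
clock: 45.85
position: [0.5272, 0.2962, 0.2007]
ee_rot: [-0.001, 0.692, 0.722, -0.001]
wrist_force: [-0.7, -0.1, -0.1]
grip_width: 0.0601
```

Run:
```python
from h import *
s=r.sense();print(s["position"],yaw())
w=Cam("wrist","w29"); Cam("scene","sc2")
```

```text
[0.52718743 0.29618327 0.20074447] 92.48955755882496
```

View pics/w29.png

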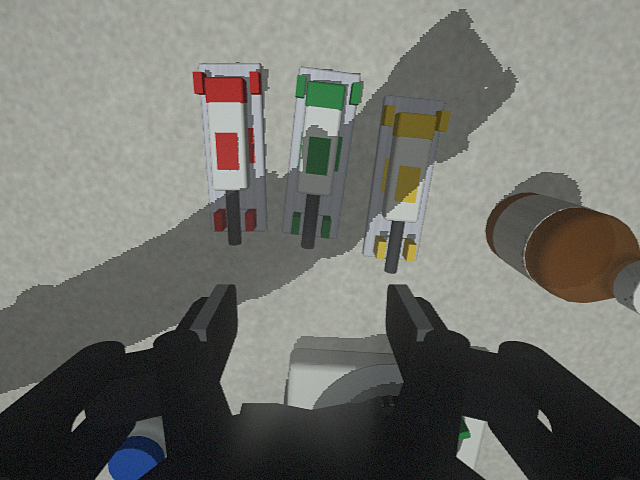

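View pics/sc2.png

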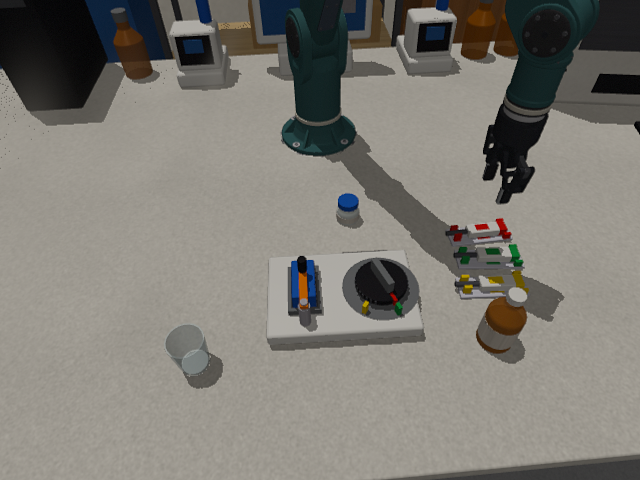

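Run:
```python
from h import *
w=Cam("wrist")
cv2.imwrite("pics/w29z.png",cv2.resize(w.img[55:285,185:460],None,fx=2.6,fy=2.6,interpolation=cv2.INTER_CUBIC))
go([.45,-.0,.30],92)
```

```text
shift [-29.29  -9.06  -9.87] spin 0.5 from [0.5273 0.2966 0.2011] yaw 92.5
```

View pics/w29z.png

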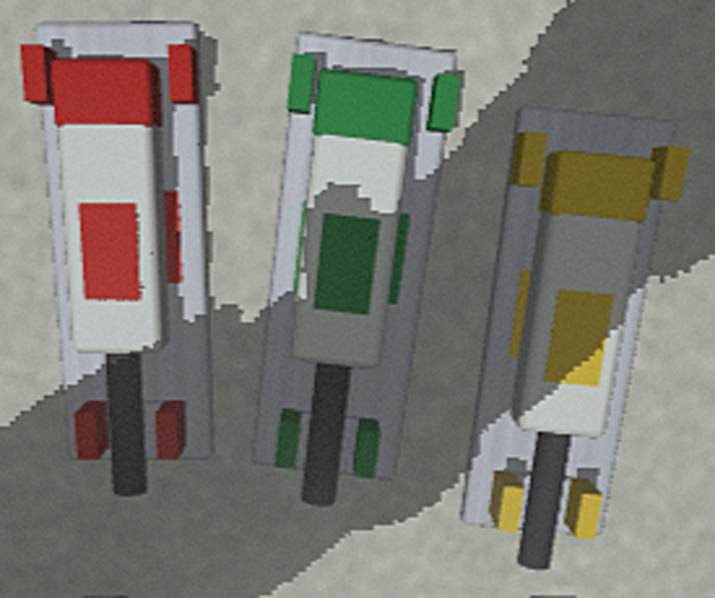

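carry_out(rows=[0,0,-5,0,75,0,0,-10,0,75,-4,-1,-12,0,75,-8,-2,-12,0,75,-12,-3,-12,0,75,-16,-4,-12,0,75,-20,-5,-12,0,75,-24,-6,-12,0,75])

```text
clock: 46.67
position: [0.4794, 0.0606, 0.3218]
ee_rot: [0.0, 0.691, 0.722, -0.0]
wrist_force: [-0.3, 0.1, 0.1]
grip_width: 0.0602
```

carry_out(rows=[-4,0,0,0,75,-8,0,0,0,75,-12,0,0,0,75,-16,0,0,0,75,-20,0,0,0,75,-20,0,0,0,75,-20,0,0,0,75,-20,0,0,0,75])

```text
clock: 47.33
position: [0.4888, -0.1371, 0.3215]
ee_rot: [-0.001, 0.692, 0.722, 0.0]
wrist_force: [-1.4, 0.3, 0.5]
grip_width: 0.0607
```

Run:
```python
from h import *
s=r.sense();print(s["position"],yaw())
w=Cam("wrist","w30"); Cam("top","top3")
ax=np.array([.6103,.0785])
h=cv2.cvtColor(w.img,cv2.COLOR_BGR2HSV)
for col in ("red","green"):
    for b in blobs(w.img,col,40):
        p=w.at(*b[0],.066)[:2]; d=p-ax
        if np.hypot(*d)<.08: print(col,p.round(4),np.hypot(*d).round(4),np.degrees(np.arctan2(d[1],d[0])).round(1))
```

```text
[ 0.48875992 -0.13712081  0.32145876] 92.4442397102361
```

View pics/w30.png

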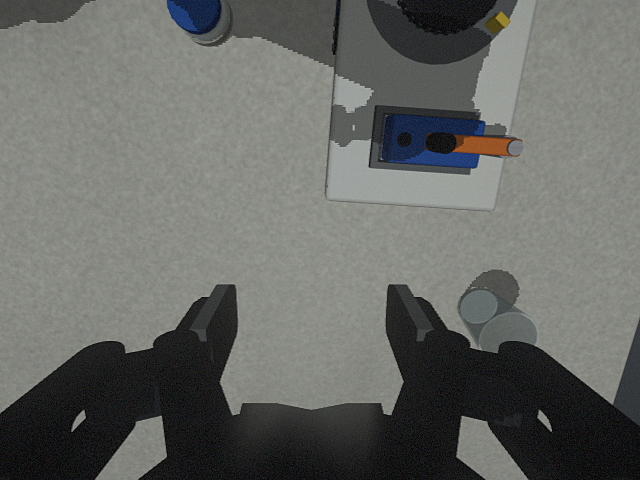

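View pics/top3.png

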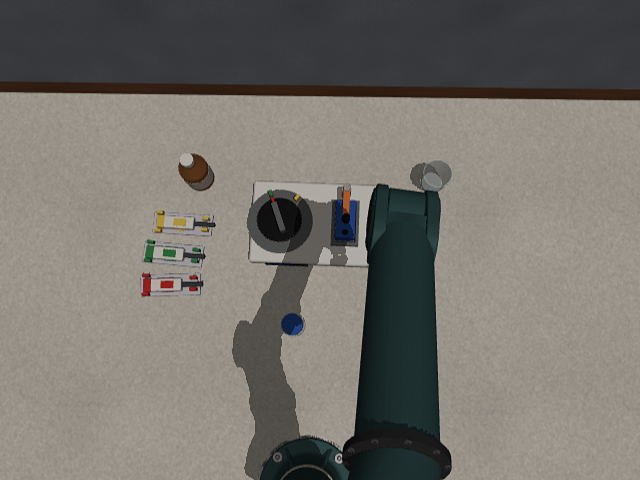

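carry_out(rows=[0,0,0,0,75,0,0,0,0,75,0,0,0,0,75,0,0,0,0,75])

```text
clock: 47.77
position: [0.4889, -0.1377, 0.3218]
ee_rot: [0.0, 0.692, 0.722, 0.0]
wrist_force: [-0.7, 0.1, -0.2]
grip_width: 0.0603
```

Run:
```python
from h import *
print(r.sense()["qd"].round(3)); print(r.sign_off())
```

```text
[ 0.005  0.003  0.004  0.    -0.     0.001 -0.001]
the job is handed in; nothing more can be done
None
```

The titrator is ready and the job is handed in at about 48 s; the hand-in gives no verdict. In the required order I turned the wheel to yellow, dropped the cartridge into its pocket, swung the lever shut, and turned the wheel to green. Then I laid all three probes (yellow, green, red) in their own cradles.

**Last checks**
- **Wheel:** the pointer measured 18.7° against 19.1° for the green mark just after turning. The last top view still shows it there. My last numeric recheck found nothing because the marks were out of the wrist camera's view.
- **Lever:** it sits within about 0.01–0.02 rad of the deck's axis, so it reads as shut.
- **Cartridge:** it touched down at floor height (TCP 40 mm above the height it was gripped at on the bench). On the first try it caught the pocket rim, so I shifted it about 2 mm and it went in. One image put its centre about 4 mm off the pocket along x. That is inside the 7 mm limit but more than the 2.5 mm of play, so I take it as measuring error.
- **Probes:** each went down to its seat height. The last wrist view shows them patch up, handle between the cheeks and shaft in the fork, judged by eye rather than measured.
- **Bystanders:** the bottle, beaker and jar look unmoved in the top view.

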